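# Sort the incoming specimens into their racks

## Robot

A 6-joint arm with a two-finger parallel gripper is mounted at the origin on the work surface. World frame = base frame: x ahead of the robot, y to its left, z up, the work surface at z = 0. Lengths are in mm, angles in rad, forces in N, time in s.
With the tool pointing down it reaches from about 350 to 875 mm from the base axis. Payload 4.2 kg.
Tool frame: the origin (TCP) lies on the centre line of the jaws, within the pads' length; the fingertips stand 22 mm ahead of it and the grasp point (between the pads) lies 3 mm ahead of it (arm.nose_length is the distance from the TCP to the fingertips, in mm); z points along the fingers, x is the direction in which the jaws open and shut, and the axes are right-handed (so a half turn about z gives the same grasp; the last joint's range is limited). The gripper opens to 85 mm and grips with 20 to 120 N. Pads are 22 mm wide; open, the fingers measure 114 mm over their backs; the gripper's body (76 mm by 85 mm) begins 54 mm behind the grasp point. The pads swing forward as they close: fully open they stand 13 mm farther back than shut.
Start: joints at [1.457, 0.385, 0.008, 0, -1.194, -0.259], TCP at [227.607, 582.06, 253.312] pointing down, gripper open.
Joint ranges: [-3.14, 3.14], [-1.21, 2.06], [-1.07, 1.41], [-3.16, 2.05], [-2.99, -0.16], [-3.1, 3.1]. Speed limits (rad/s): [2.79, 2.79, 3.14, 3.14, 3.14, 3.14].

## Interface

Orientations are given as a unit quaternion [x, y, z, w].
In Python, from bench import telemetry, get_image, workorder, nets, arm gives the robot as it stands.
- The arm moves only by the tool apply_moves, never from a script. Its argument "steps" is a list of rows, each an object with "hand": the opening, from 0 (shut) to 1 (fully open); "xyz": the shift along the tool's x, y, z in cm, a list of three; "delta_rot": the turn, a rotation vector about the tool's x, y, z in rad, a list of three. In form: [{"hand": hand, "xyz": [x, y, z], "delta_rot": [wx, wy, wz]}, ...]. A call has 1 to 12 rows; each row is the pose to reach, as a shift and turn from the pose commanded when the call began, along the tool's axes at that moment; what a row does not reach only later rows make up. A row lasts 1/12 s, in which the tool goes at most 41.7 mm and 7.16 degrees, less where a joint would pass 70% of its speed; a pose out of reach is approached as far as the arm can. A call with a gripper value outside its range is refused whole. The fingers move at their own pace and stop on an object; the grip force is fixed at half the most. Time passes only in rows, so rows that repeat a pose let the fingers close. It gives the time, the measured TCP pose, the force and the opening at its end, in the units of the state.
- telemetry.read_state(): the state, without advancing time (a new reading comes with each control period).
- get_image(name): name is "scene" or "top"; returns a dict with "frame" (384x512x3 uint8, blue, green, red), "fx", "fy", "cx", "cy" (pixels), "origin" and "orientation" of the camera in the world. Camera axes: x right, y down, z forward; pixel columns grow to the right and rows downward; lengths in mm; the calibration is good to about 2 mm. A picture is of the moment at which its call begins. There is no depth.
- workorder.job_done(): hands the job in, once; it reports no verdict.
Trained networks look in a picture, given as the dict that the camera call returned (one of the last four; its "shot" number tells which), for a name from the list of things; names that differ only in an ending like _2 or _b are one class to them, and where a whole thing is asked for, a point or a joint stands for the part that bears it (a point fixed in the world has none). Each returns a list of dicts, best first, with "confidence" (0 to 1); they miss things now and then, are a little off and sometimes report something else, mostly with a low value. They report only what shows in the picture. A call takes as long as a camera call. They do not tell look-alikes from the thing itself.
- nets.recognise(picture, label): "xyz" ([x, y, z] in mm, in world coordinates, good to about 4 mm: the middle of the surface that is visible of it).
- nets.outline_of(picture, label): "pixels" (384x512 bool, what is visible of it).
- nets.pinpoint(picture, label): "xyz" ([x, y, z] in mm, in world coordinates, good to about 4 mm: a listed point, or the origin of a listed thing).
The state is a dict: "clock": time; "joints": joint angles; "joint_vel": joint speeds; "joint_efforts": joint torques, N m; "position": TCP position; "ee_rot": TCP orientation; "contact_force": force on the tool from outside, world axes, zero at the start; "wrist_torque": the same for the moment, N m; "gripper_width": finger opening in mm.
Only numpy, scipy, OpenCV 4.12 (cv2) and the standard library are available. Lean on these libraries where they do the work, as an engineer would, in place of code of your own. Each camera call takes 0.05 s, during which the arm holds its last target.

## Task

Sort the mixed specimens that have come in on the steel delivery tray: stand the two slim bottles in the rack with the three small wells, stand the two wide pots in the rack with the two large wells, one to a well and right down on the well floor, and lay the slide mailer flat inside the shallow aluminium tray. Never let a bottle or pot tip over, and leave the rack of blood tubes and the glass staining jar where they stand.

Things in the scene. Friction and masses are not known exactly. Their poses are not given: they have to be found in the camera images.
- bottle_a: slim 30 ml specimen bottle of frosted plastic with a paper label and a ribbed white screw cap, standing upright on the delivery tray (a fixed pressed-steel tray, 230 x 345 mm, floor 3 mm above the bench, rim 12 mm above the bench). 92 mm tall; body 28 mm in diameter, cap 30 mm in diameter over the top 20 mm. About 45 g. Origin at the centre of its underside, z up along the bottle
- bottle_b: second slim bottle, the same as bottle_a; the two are interchangeable
- pot_a: wide 60 ml specimen pot of frosted plastic with a paper label and a ribbed white screw cap, standing upright on the delivery tray. 70 mm tall; body 46 mm in diameter, cap 50 mm in diameter over the top 18 mm. About 80 g. Origin at the centre of its underside, z up along the pot
- pot_b: second wide pot, the same as pot_a; the two are interchangeable
- mailer: five-slide mailer, a flat closed plastic box for microscope slides, lying on the delivery tray: 86 mm long (its x), 32 mm wide (its y), 22 mm thick (its z, up). About 45 g. Origin at the centre of its underside
- bottle_rack: rack for the slim bottles, fixed to the bench: a grey plastic block 190 mm (its x) by 64 mm (its y), 26 mm high, with three round wells of 44 mm diameter, 20 mm deep, in a row along its x at -62, 0 and +62 mm. Any of the three wells will do. Origin at the centre of its underside; the well floors are 6 mm above it
- pot_rack: rack for the wide pots, fixed to the bench: a grey plastic block 176 mm (its x) by 86 mm (its y), 26 mm high, with two round wells of 66 mm diameter, 20 mm deep, at -44 and +44 mm along its x. Origin at the centre of its underside; the well floors are 6 mm above it
- slide_tray: shallow aluminium tray for slide mailers, fixed to the bench: 124 mm (its x) by 66 mm (its y) outside, 118 by 60 mm inside; floor 4 mm and rim 10 mm above the bench. The mailer lies in it lengthways along the tray's x, either way round. Origin at the centre of its underside
- tube_rack: bystander: loose white rack full of blood tubes with purple caps, 218 mm (its x) by 92 mm (its y), 99 mm high over the caps, about 0.9 kg. Origin at the centre of its underside
- stain_jar: bystander: loose glass staining jar with a lid, 64 by 64 mm and 102 mm high, about 0.3 kg. Origin at the centre of its underside
Mind the look-alikes: they are no part of the job. Leave any blue or green look-alike of the pot_a alone.

How it is judged:
By the outcome, as a careful person would: the job done as asked, in the order asked, and still so for the second after the job is handed in, with the robot touching nothing.
It also fails if it takes over 144 s, if anything falls off the work surface, if the arm or the gripper's body presses on something with over 40 N, if the wrist force passes 120 N, or if a joint passes its speed limit or range.

## Working session

There is one attempt and no reset: what is moved stays moved. The work goes in short steps, Python scripts to look and compute and a tool call to move; the robot and the scene stay as the last step left them, time stands still between calls to the robot, and variables do not carry over. Pictures are saved under pics/ and viewed, and the job is handed in when it is done.

Besides the shell and the picture viewer there is one more tool, called after "Request:" by a JSON object that holds its "fn" and its "kwargs", one argument or row to a line. apply_moves: Moves the arm, as the interface text tells. Its arguments: {"type":"object","properties":{"steps":{"type":"array"}},"required":["steps"]}

```bash
ls; mkdir -p pics
python3 - <<'E'
from bench import telemetry, get_image, workorder, nets, arm
import cv2
print(telemetry.read_state())
print(arm, [a for a in dir(arm) if a[0]!='_'])
for n in("scene","top"):
    p=get_image(n); cv2.imwrite(f"pics/{n}0.png",p["frame"])
    print(n,{k:v for k,v in p.items() if k!="frame"})
E
```

```text
pics
{'clock': 0.0, 'joints': array([ 1.45660907e+00,  3.85555792e-01,  6.64670522e-03, -5.01229657e-04,
       -1.19401581e+00, -2.58586320e-01]), 'joint_vel': array([ 0.00166811,  0.00129125, -0.00026742,  0.00093518, -0.00052181,
        0.00038454]), 'joint_efforts': array([-1.26577597e-03, -3.92292273e+01,  1.88402456e+01,  4.18652058e+00,
       -4.70797313e-03, -1.28385878e-06]), 'position': array([227.41782602, 581.58465663, 252.22984146]), 'ee_rot': array([-5.63749555e-01,  8.25945066e-01, -6.52488440e-04, -8.72477904e-04]), 'contact_force': array([-0.23456491, -0.42110896, -0.42658902]), 'wrist_torque': array([ 0.03059983, -0.02932607, -0.06826604]), 'gripper_width': 85.37923887877521}
<Robot object at 0x7fe5a5977a10> ['IKError', 'nose_length']
scene {'fx': 355.2024999180844, 'fy': 355.2024999180844, 'cx': 253.16328140859662, 'cy': 186.9138907729964, 'origin': array([1100.68860749,  693.8963068 ,  794.97454541]), 'orientation': array([ 0.24679127,  0.86921958, -0.40988786, -0.12467291]), 'shot': 1}
top {'fx': 351.18869538812714, 'fy': 351.18869538812714, 'cx': 254.9989260788543, 'cy': 194.13268404151438, 'origin': array([518.70520846, -90.87518813, 951.26200676]), 'orientation': array([-0.69623699,  0.71507933, -0.03721271,  0.05030729]), 'shot': 2}
```

View pics/scene0.png

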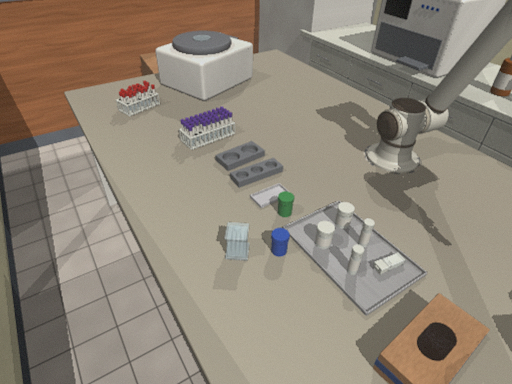

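View pics/top0.png

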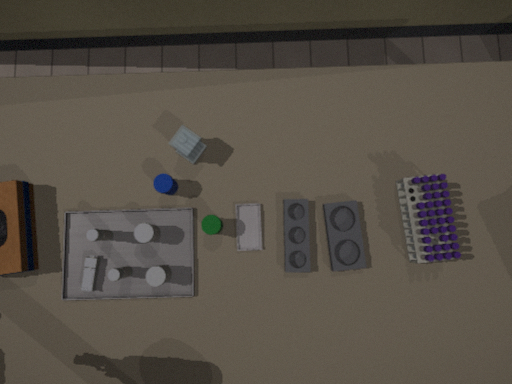

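The scene view shows the tray with two bottles (caps near 368,225 and 357,252), two pots (345,213 and 325,232) and the mailer (388,263). The green and blue look-alikes stand outside the tray at (286,203) and (280,241). The top view shows pots at (144,232) and (155,275), bottles at (94,235) and (115,274), and the mailer at (90,273). The slide tray is at (249,226), the bottle rack at (297,235) and the pot rack at (345,236).

```bash
cat > h.py <<'E'
from bench import telemetry, get_image, workorder, nets, arm
import cv2, numpy as np
from scipy.spatial.transform import Rotation as R
def proj(p,X):
    X=np.atleast_2d(X); c=(X-p["origin"])@R.from_quat(p["orientation"]).as_matrix()
    return np.c_[p["fx"]*c[:,0]/c[:,2]+p["cx"],p["fy"]*c[:,1]/c[:,2]+p["cy"]]
def ray(p,uv):
    d=np.array([(uv[0]-p["cx"])/p["fx"],(uv[1]-p["cy"])/p["fy"],1.]); return R.from_quat(p["orientation"]).as_matrix()@d
def onplane(p,uv,z):
    d=ray(p,uv); return p["origin"]+d*(z-p["origin"][2])/d[2]
def tri(p1,u1,p2,u2):
    d1,d2=ray(p1,u1),ray(p2,u2); A=np.c_[d1,-d2]; s=np.linalg.lstsq(A,p2["origin"]-p1["origin"],rcond=None)[0]
    a=p1["origin"]+s[0]*d1; b=p2["origin"]+s[1]*d2; return (a+b)/2,np.linalg.norm(a-b)
def zoom(p,x0,y0,x1,y1,k,name):
    cv2.imwrite(name,cv2.resize(p["frame"][y0:y1,x0:x1],None,fx=k,fy=k,interpolation=cv2.INTER_CUBIC))
E
python3 - <<'E'
from h import *
np.set_printoptions(precision=1,suppress=True)
S=get_image("scene");T=get_image("top")
for l in("bottle_a","pot_a","mailer","bottle_rack","pot_rack","slide_tray","tube_rack","stain_jar"):
    for n,p in(("S",S),("T",T)):
        print(l,n,[(r["xyz"].round(0) if hasattr(r["xyz"],'round') else r["xyz"],round(r["confidence"],2)) for r in nets.pinpoint(p,l)])
        for r in nets.outline_of(p,l):
            m=r["pixels"].astype(np.uint8); c=cv2.findContours(m,0,2)[0]; c=max(c,key=cv2.contourArea)
            print("    out",round(r["confidence"],2),m.sum(),cv2.boundingRect(c),[np.round(v,1) for v in cv2.minAreaRect(c)])
zoom(S,270,180,430,310,5,"pics/s1.png"); zoom(T,55,195,205,310,5,"pics/t1.png")
zoom(S,200,130,320,220,6,"pics/s2.png"); zoom(T,190,180,380,285,4,"pics/t2.png")
E
```

```text
bottle_a S [([536.8, 322.7, 4.0], 0.79), ([441.6, 268.8, -1.0], 0.74)]
    out 0.82 324 (347, 244, 18, 30) [array([354.8, 258.6]), array([12. , 30.4]), np.float64(18.4)]
    out 0.58 814 (226, 222, 23, 39) [array([237., 241.]), array([38., 22.]), np.float64(90.0)]
    out 0.51 316 (358, 218, 17, 29) [array([366.2, 232.1]), array([11.9, 29.1]), np.float64(14.9)]
bottle_a T [([535.9, 322.8, 6.5], 0.61), ([440.5, 271.7, 2.6], 0.58)]
    out 0.51 283 (107, 267, 26, 15) [array([119.4, 273.2]), array([12.7, 25.9]), np.float64(78.7)]
    out 0.45 454 (81, 257, 17, 34) [array([ 89.6, 273.7]), array([14.1, 33.8]), np.float64(6.6)]
pot_a S [([536.3, 202.9, 3.7], 0.85), ([436.3, 175.4, 8.4], 0.81), ([552.6, 40.1, 3.6], 0.74), ([664.3, 158.7, 0.3], 0.62)]
    out 0.91 435 (272, 227, 18, 29) [array([280.5, 241. ]), array([28., 17.]), np.float64(90.0)]
    out 0.72 428 (315, 220, 20, 29) [array([324.6, 234.1]), array([17.7, 28.3]), np.float64(8.1)]
    out 0.55 337 (336, 202, 18, 25) [array([344.6, 214.4]), array([15.5, 24.8]), np.float64(9.5)]
    out 0.55 353 (278, 191, 17, 26) [array([286. , 20
[... 1704 characters left out ...]
at64(88.0)]
tube_rack S [([553.0, -511.5, 1.9], 0.63)]
    out 0.76 1579 (180, 106, 55, 43) [array([206.6, 127.6]), array([32.3, 55.1]), np.float64(73.0)]
tube_rack T [([440.7, 269.0, 2.8], 0.75), ([552.8, -509.7, 1.7], 0.62)]
    out 0.93 4254 (397, 174, 63, 90) [array([427.1, 218.4]), array([87.9, 52.2]), np.float64(81.3)]
stain_jar S [([765.2, 97.5, 0.8], 0.74)]
    out 0.96 848 (225, 221, 24, 40) [array([236.5, 240.5]), array([39., 23.]), np.float64(90.0)]
stain_jar T [([768.7, 99.2, 1.5], 0.85)]
    out 0.98 805 (169, 126, 36, 38) [array([187. , 144.8]), array([33.4, 26.4]), np.float64(36.9)]
    out 0.41 303 (85, 229, 28, 13) [array([ 98.5, 235. ]), array([12., 27.]), np.float64(90.0)]
```

View pics/t1.png

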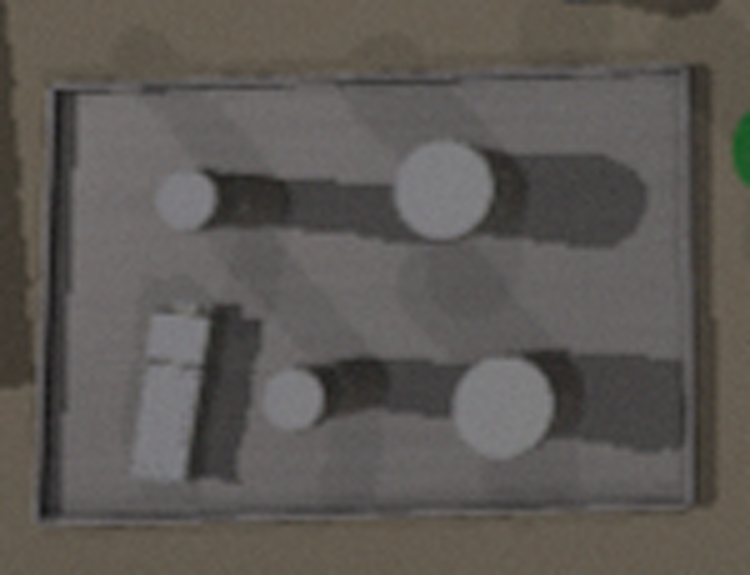

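View pics/s1.png

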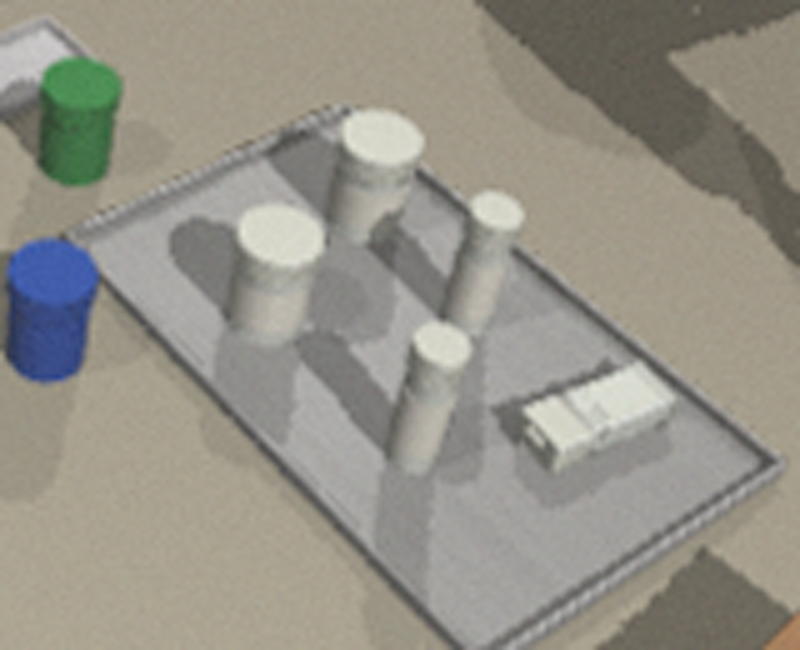

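View pics/t2.png

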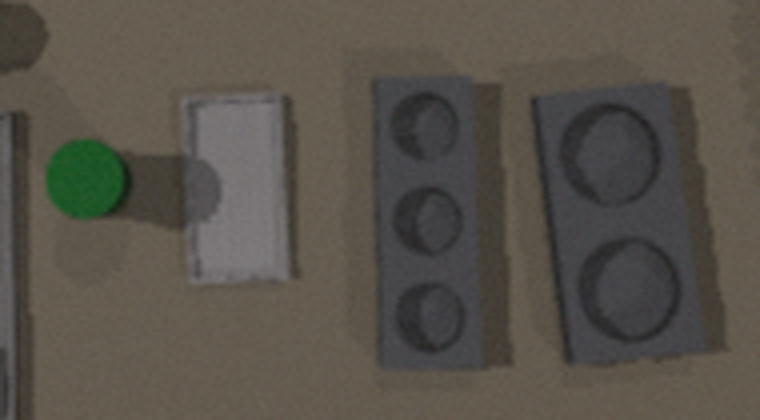

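View pics/s2.png

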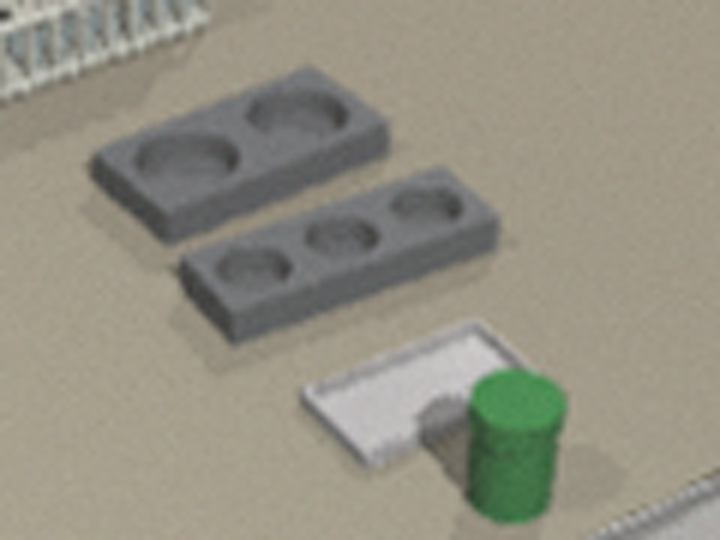

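Run:
```python
from h import *
np.set_printoptions(precision=1,suppress=True)
S=get_image("scene");T=get_image("top")
z=lambda o,k,u:np.array(o)+(np.array(u)+.5)/k-.5
t1=lambda u:z((55,195),5,u); s1=lambda u:z((270,180),5,u); t2=lambda u:z((190,180),4,u); s2=lambda u:z((200,130),6,u)
for n,a,b,h in(("botA",t1((187,200)),s1((441,346)),95),("botB",t1((294,400)),s1((496,214)),95),("potA",t1((444,190)),s1((280,237)),73),("potB",t1((503,408)),s1((383,138)),73),
 ("green",t2((86,179)),s2((517,402)),70),
 ("bw+",t2((425,126)),s2((254,268)),26),("bw0",t2((428,220)),s2((342,236)),26),("bw-",t2((431,317)),s2((428,205)),26),
 ("pw+",t2((611,155)),s2((187,157)),26),("pw-",t2((630,289)),s2((297,112)),26),
 ("tray1",t2((182,97)),s2((303,396)),10),("tray2",t2((287,95)),s2((303,396)),10)):
    X,e=tri(T,a,S,b); print(n,"tri",X,"gap",round(e,1),"planeT",onplane(T,a,h)[:2],"planeS",onplane(S,b,h)[:2])
print("mailer T", [onplane(T,t1(u),25)[:2] for u in((152,313),(210,318),(187,481),(133,474))])
print("mailer S", [onplane(S,s1(u),25)[:2] for u in((525,408),(634,366),(673,400),(559,445))])
print("tray T", [onplane(T,t2(u),10)[:2] for u in((182,97),(287,95),(293,281),(190,282))])
print("tray S", [onplane(S,s2(u),10)[:2] for u in((303,396),(476,322),(372,464))])
print("dtray T", [onplane(T,t1(u),12)[:2] for u in((50,90),(690,68),(692,505),(40,522))])
for n,p in(("S",S),("T",T)):
    print([round(float(np.degrees(a)),1) for a in ()])
```

```text
botA tri [537.3 325.8  92.2] gap 0.8 planeT [537.  324.7] planeS [539.9 327.1]
botB tri [439.7 271.1  91. ] gap 0.6 planeT [439.8 269.6] planeS [443.7 273.3]
potA tri [539.3 206.9  69.4] gap 0.2 planeT [539.1 205.7] planeS [542.2 209.3]
potB tri [431.  176.   70.1] gap 0.5 planeT [431.5 175. ] planeS [433.5 178.2]
green tri [555.3  36.9  65.2] gap 0.4 planeT [555.3  36.1] planeS [558.8  41.3]
bw+ tri [ 586.1 -181.9   23.1] gap 0.3 planeT [ 586.  -181.7] planeS [ 588.  -178.4]
bw0 tri [ 524.3 -181.2   23.8] gap 0.6 planeT [ 524.6 -181.2] planeS [ 525.8 -178.5]
bw- tri [ 461.7 -180.5   24.4] gap 1.0 planeT [ 462.2 -180.6] planeS [ 462.6 -178.4]
pw+ tri [ 563.9 -302.8   24.6] gap 0.1 planeT [ 563.7 -302.4] planeS [ 564.9 -301. ]
pw- tri [ 476.9 -309.9   25.6] gap 0.2 planeT [ 476.9 -309.8] planeS [ 477.3 -309.6]
tray1 tri [622.5 -33.3  46.1] gap 35.8 planeT [611.2 -20.7] planeS [614.6 -79.6]
tray2 tri [610.  -90.3   0.4] gap 3.7 planeT [610.6 -91.4] planeS [614.6 -79.6]
mailer T [array([479.9, 375.3]), array([476.6, 344.5]), array([393.5, 354. ]), array([397.6, 382.4])]
mailer S [array([476.5, 346.8]), array([401.3, 358. ]), array([402.1, 385.8]), array([479.8, 374.2])]
tray T [array([611.2, -20.7]), array([610.6, -91.4]), array([486.8, -92. ]), array([487.9, -23.7])]
tray S [array([614.6, -79.6]), array([491.9, -83.8]), array([612.2, -11.9])]
dtray T [array([599.9, 441.8]), array([602.4,  94. ]), array([373.5,  93.7]), array([372.5, 437.5])]
[]
[]
```

```bash
cat >> h.py <<'E'
def go(x,y,z,yawdeg=-90):
    s=telemetry.read_state(); r=R.from_quat(s["ee_rot"]); M=r.as_matrix()
    tx=np.radians(yawdeg); X=[np.cos(tx),np.sin(tx),0]; Z=[0,0,-1]; G=R.from_matrix(np.c_[X,np.cross(Z,X),Z])
    print("pos",s["position"].round(1),"q",s["joints"].round(2),"F",s["contact_force"].round(1),"w",round(s["gripper_width"],1),"t",round(s["clock"],2))
    print("shift cm",(M.T@(np.array([x,y,z])-s["position"])/10).round(2),"rot",(r.inv()*G).as_rotvec().round(3))
E
python3 -c "
from h import *
print(arm.nose_length); go(538.5,326,252)"
```

```text
22.0
pos [227.6 582.  253.3] q [ 1.46  0.38  0.01  0.   -1.19 -0.26] F [-0.2  0.2 -0.1] w 85.2 t 1.9
shift cm [ 12.52 -38.28   0.13] rot [-0.    -0.    -0.373]
```

Request:
{"fn": "apply_moves", "kwargs": {
  "steps": [
    {"hand":1,"xyz":[0.6,-1.9,0],"delta_rot":[0,0,-0.02]},
    {"hand":1,"xyz":[1.7,-5.2,0],"delta_rot":[0,0,-0.05]},
    {"hand":1,"xyz":[2.9,-8.9,0],"delta_rot":[0,0,-0.09]},
    {"hand":1,"xyz":[4.1,-12.6,0],"delta_rot":[0,0,-0.13]},
    {"hand":1,"xyz":[5.3,-16.3,0],"delta_rot":[0,0,-0.17]},
    {"hand":1,"xyz":[6.5,-20,0],"delta_rot":[0,0,-0.21]},
    {"hand":1,"xyz":[7.8,-23.7,0],"delta_rot":[0,0,-0.25]},
    {"hand":1,"xyz":[9,-27.4,0],"delta_rot":[0,0,-0.29]},
    {"hand":1,"xyz":[10.2,-31.1,0],"delta_rot":[0,0,-0.33]},
    {"hand":1,"xyz":[11.4,-34.8,0],"delta_rot":[0,0,-0.36]},
    {"hand":1,"xyz":[12.3,-37.4,0],"delta_rot":[0,0,-0.373]},
    {"hand":1,"xyz":[12.5,-38.3,0],"delta_rot":[0,0,-0.373]}
  ]
}}

```text
clock: 2.9
position: [541.3, 323.2, 253.1]
ee_rot: [-0.706, 0.708, -0.0, -0.0]
contact_force: [-0.6, 1.3, 0.0]
gripper_width: 85.7
```

```bash
python3 -c "
from h import *
go(538.5,326,84)
S=get_image('scene');T=get_image('top')
zoom(S,270,100,430,310,3,'pics/s3.png'); zoom(T,55,195,205,310,5,'pics/t3.png')
go(538.5,326,84)
"
```

```text
pos [541.3 323.2 253.1] q [ 0.79  0.39  0.02  0.   -1.2   0.77] F [-0.6  1.3  0. ] w 85.7 t 2.9
shift cm [-0.29  0.28 16.91] rot [-0.    -0.001 -0.004]
pos [539.9 324.9 252.9] q [ 0.8   0.39  0.02 -0.   -1.2   0.77] F [-0.4  0.4 -0.1] w 85.5 t 3.0
shift cm [-0.11  0.13 16.89] rot [ 0.    -0.    -0.003]
```

View picture.

View pics/t3.png

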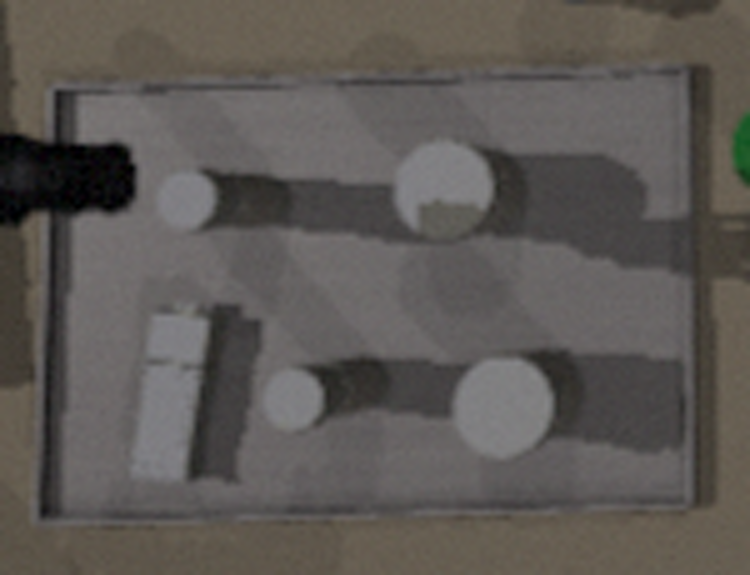

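View pics/s3.png

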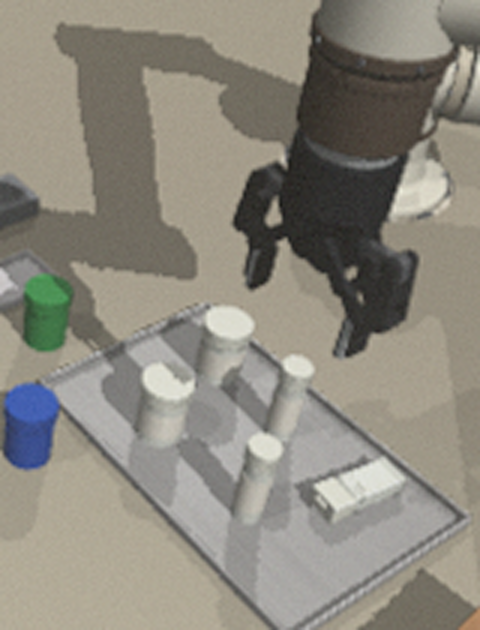

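Request:
{"fn": "apply_moves", "kwargs": {
  "steps": [
    {"hand":1,"xyz":[0,0,1],"delta_rot":[0,0,0]},
    {"hand":1,"xyz":[0,0,3],"delta_rot":[0,0,0]},
    {"hand":1,"xyz":[0,0,5.2],"delta_rot":[0,0,0]},
    {"hand":1,"xyz":[0,0,7.4],"delta_rot":[0,0,0]},
    {"hand":1,"xyz":[0,0,9.6],"delta_rot":[0,0,0]},
    {"hand":1,"xyz":[0,0,11.4],"delta_rot":[0,0,0]},
    {"hand":1,"xyz":[0,0,13],"delta_rot":[0,0,0]},
    {"hand":1,"xyz":[0,0,14.4],"delta_rot":[0,0,0]},
    {"hand":1,"xyz":[0,0,15.6],"delta_rot":[0,0,0]},
    {"hand":1,"xyz":[0,0,16.4],"delta_rot":[0,0,0]},
    {"hand":1,"xyz":[0,0,16.7],"delta_rot":[0,0,0]},
    {"hand":1,"xyz":[0,0,16.7],"delta_rot":[0,0,0]}
  ]
}}

```text
clock: 4.0
position: [538.1, 326.5, 85.6]
ee_rot: [0.707, -0.707, -0.0, 0.001]
contact_force: [0.4, -0.6, -0.2]
gripper_width: 85.4
```

```bash
python3 -c "
from h import *
S=get_image('scene');T=get_image('top')
zoom(S,300,150,430,310,4,'pics/s4.png'); zoom(T,35,195,165,310,5,'pics/t4.png')
go(538.5,326,86)
"
```

```text
pos [539.  326.7  87. ] q [ 0.8   0.55 -0.18  0.   -0.84  0.77] F [ 0.5 -0.4  0.2] w 85.3 t 4.1
shift cm [0.07 0.05 0.1 ] rot [-0.001  0.001  0.001]
```

View pics/s4.png

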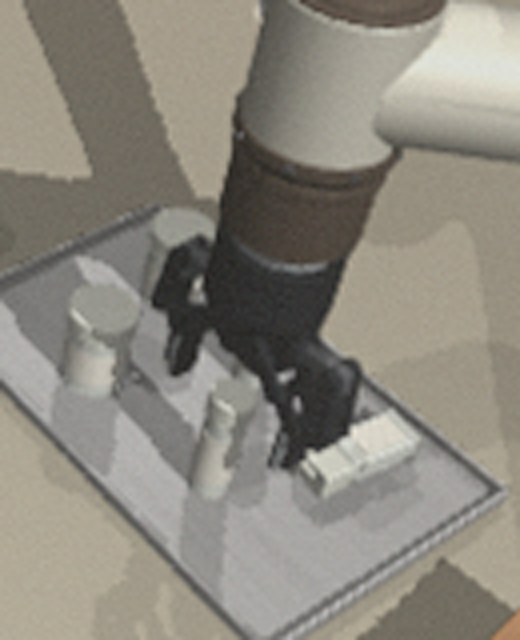

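View pics/t4.png

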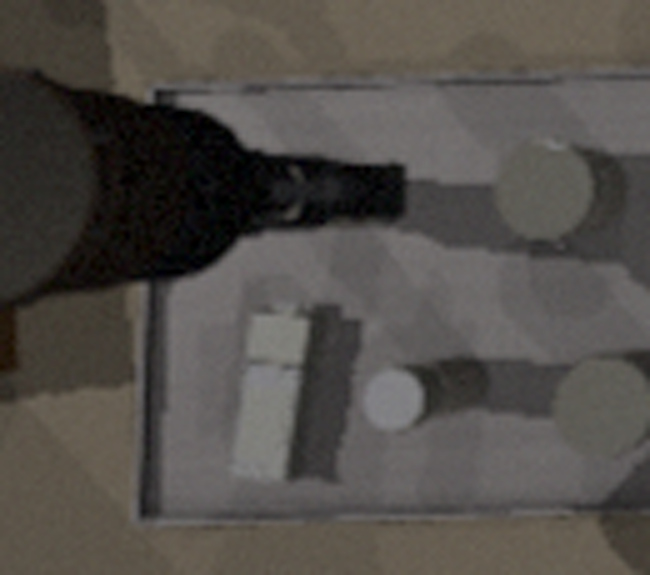

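Request:
{"fn": "apply_moves", "kwargs": {
  "steps": [
    {"hand":0.6,"xyz":[0,0,0],"delta_rot":[0,0,0]},
    {"hand":0.5,"xyz":[0,0,0],"delta_rot":[0,0,0]},
    {"hand":0.4,"xyz":[0,0,0],"delta_rot":[0,0,0]},
    {"hand":0.3,"xyz":[0,0,0],"delta_rot":[0,0,0]},
    {"hand":0.2,"xyz":[0,0,0],"delta_rot":[0,0,0]},
    {"hand":0.1,"xyz":[0,0,0],"delta_rot":[0,0,0]},
    {"hand":0,"xyz":[0,0,0],"delta_rot":[0,0,0]},
    {"hand":0,"xyz":[0,0,0],"delta_rot":[0,0,0]},
    {"hand":0,"xyz":[0,0,0],"delta_rot":[0,0,0]},
    {"hand":0,"xyz":[0,0,0],"delta_rot":[0,0,0]},
    {"hand":0,"xyz":[0,0,0],"delta_rot":[0,0,0]},
    {"hand":0,"xyz":[0,0,0],"delta_rot":[0,0,0]}
  ]
}}

```text
clock: 5.1
position: [539.0, 326.2, 86.8]
ee_rot: [0.707, -0.707, 0.0, -0.0]
contact_force: [-0.6, -0.9, 5.3]
gripper_width: 28.7
```

Request:
{"fn": "apply_moves", "kwargs": {
  "steps": [
    {"hand":0,"xyz":[0,0,-0.3],"delta_rot":[0,0,0]},
    {"hand":0,"xyz":[0,0,-1],"delta_rot":[0,0,0]},
    {"hand":0,"xyz":[0,0,-2.2],"delta_rot":[0,0,0]},
    {"hand":0,"xyz":[0,0,-3.8],"delta_rot":[0,0,0]},
    {"hand":0,"xyz":[0,0,-5.4],"delta_rot":[0,0,0]},
    {"hand":0,"xyz":[0,0,-7],"delta_rot":[0,0,0]},
    {"hand":0,"xyz":[0,0,-8.6],"delta_rot":[0,0,0]},
    {"hand":0,"xyz":[0,0,-10.2],"delta_rot":[0,0,0]},
    {"hand":0,"xyz":[0,0,-11.4],"delta_rot":[0,0,0]},
    {"hand":0,"xyz":[0,0,-12.2],"delta_rot":[0,0,0]},
    {"hand":0,"xyz":[0,0,-12.5],"delta_rot":[0,0,0]},
    {"hand":0,"xyz":[0,0,-12.5],"delta_rot":[0,0,0]}
  ]
}}

```text
clock: 6.1
position: [538.9, 326.4, 212.2]
ee_rot: [0.707, -0.707, -0.0, -0.001]
contact_force: [0.0, 0.5, -0.5]
gripper_width: 28.5
```

```bash
python3 -c "
from h import *
S=get_image('scene');T=get_image('top')
zoom(S,280,100,430,310,3,'pics/s5.png')
go(587,-180,211)
"
```

```text
pos [538.3 325.9 210.6] q [ 0.8   0.42 -0.04 -0.   -1.11  0.77] F [ 0.3 -0.4 -0.7] w 28.3 t 6.2
shift cm [ 5.059e+01 -4.870e+00 -2.000e-02] rot [ 0.001 -0.001 -0.   ]
```

View pics/s5.png

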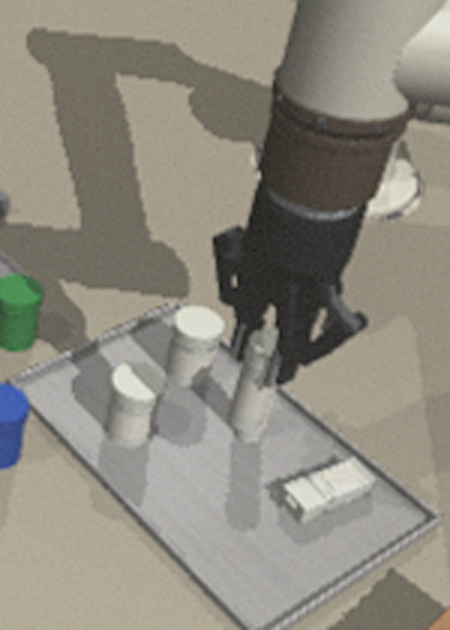

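Request:
{"fn": "apply_moves", "kwargs": {
  "steps": [
    {"hand":0,"xyz":[0.6,0,0],"delta_rot":[0,0,0]},
    {"hand":0,"xyz":[1.8,-0.2,0],"delta_rot":[0,0,0]},
    {"hand":0,"xyz":[3.6,-0.4,0],"delta_rot":[0,0,0]},
    {"hand":0,"xyz":[6,-0.6,0],"delta_rot":[0,0,0]},
    {"hand":0,"xyz":[8.8,-0.9,0],"delta_rot":[0,0,0]},
    {"hand":0,"xyz":[11.8,-1.2,0],"delta_rot":[0,0,0]},
    {"hand":0,"xyz":[14.8,-1.5,0],"delta_rot":[0,0,0]},
    {"hand":0,"xyz":[17.8,-1.8,0],"delta_rot":[0,0,0]},
    {"hand":0,"xyz":[20.8,-2.1,0],"delta_rot":[0,0,0]},
    {"hand":0,"xyz":[23.8,-2.4,0],"delta_rot":[0,0,0]},
    {"hand":0,"xyz":[26.8,-2.7,0],"delta_rot":[0,0,0]},
    {"hand":0,"xyz":[29.8,-3,0],"delta_rot":[0,0,0]}
  ]
}}

```text
clock: 7.2
position: [568.0, 25.0, 211.2]
ee_rot: [-0.707, 0.707, 0.0, -0.0]
contact_force: [0.6, 0.3, -0.3]
gripper_width: 28.3
```

Request:
{"fn": "apply_moves", "kwargs": {
  "steps": [
    {"hand":0,"xyz":[3,-0.3,0],"delta_rot":[0,0,0]},
    {"hand":0,"xyz":[6,-0.6,0],"delta_rot":[0,0,0]},
    {"hand":0,"xyz":[9,-0.9,0],"delta_rot":[0,0,0]},
    {"hand":0,"xyz":[12,-1.2,0],"delta_rot":[0,0,0]},
    {"hand":0,"xyz":[14.8,-1.4,0],"delta_rot":[0,0,0]},
    {"hand":0,"xyz":[17.2,-1.6,0],"delta_rot":[0,0,0]},
    {"hand":0,"xyz":[19,-1.8,0],"delta_rot":[0,0,0]},
    {"hand":0,"xyz":[20.3,-1.9,0],"delta_rot":[0,0,0]},
    {"hand":0,"xyz":[20.8,-1.9,0],"delta_rot":[0,0,0]},
    {"hand":0,"xyz":[20.8,-1.9,0],"delta_rot":[0,0,0]}
  ]
}}

```text
clock: 8.03
position: [587.1, -181.3, 211.0]
ee_rot: [-0.706, 0.708, 0.0, -0.0]
contact_force: [-0.2, 0.7, 0.0]
gripper_width: 28.4
```

```bash
python3 -c "
from h import *
S=get_image('scene');T=get_image('top')
zoom(S,180,70,330,230,4,'pics/s6.png')
zoom(T,180,160,380,290,4,'pics/t6.png')
go(587,-180,91)
"
```

```text
pos [ 587.5 -179.6  211.2] q [-0.03  0.4  -0.08 -0.   -1.09  1.6 ] F [ 0.1 -1.2 -1.1] w 28.4 t 8.13
shift cm [ 0.04  0.04 12.02] rot [0. 0. 0.]
```

View pics/s6.png

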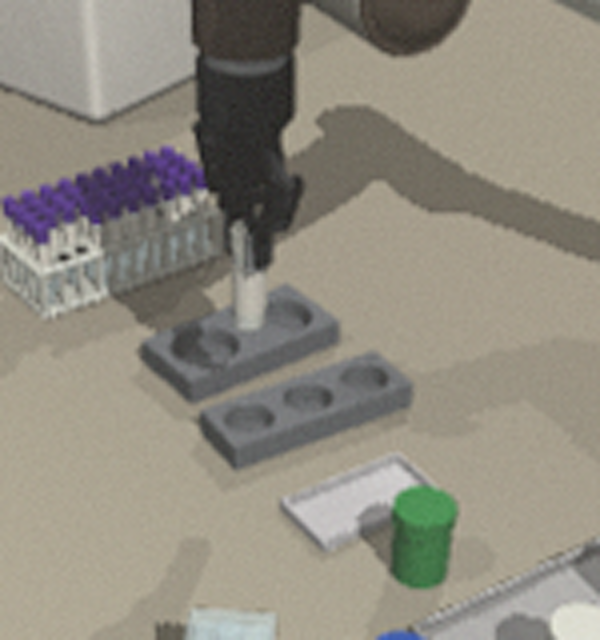

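View pics/t6.png

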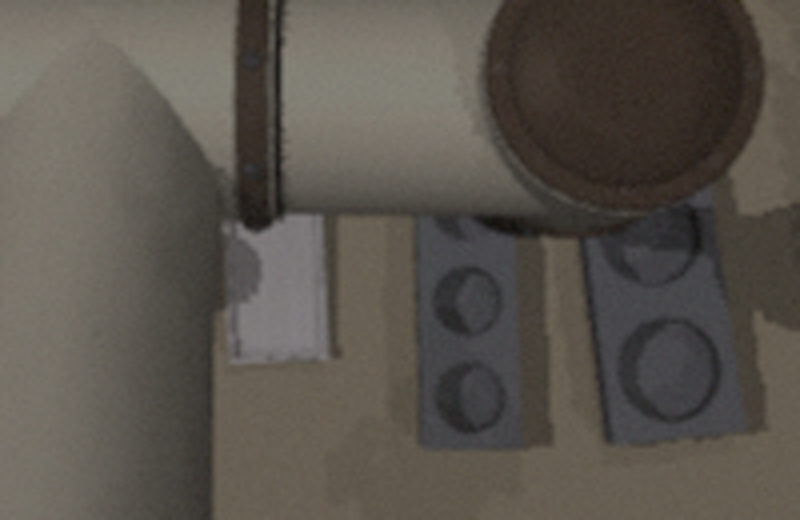

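```bash
python3 -c "
from h import *
S=get_image('scene')
for z in (127,26,6): print((proj(S,[587.3,-180,z])-[180,70])*4)
"
```

```text
[[246.75389183 321.06654431]]
[[247.43404434 415.85735961]]
[[247.56069146 433.5077895 ]]
```

Request:
{"fn": "apply_moves", "kwargs": {
  "steps": [
    {"hand":0,"xyz":[0,0,0.5],"delta_rot":[0,0,0]},
    {"hand":0,"xyz":[0,0,1.8],"delta_rot":[0,0,0]},
    {"hand":0,"xyz":[0,0,3.5],"delta_rot":[0,0,0]},
    {"hand":0,"xyz":[0,0,5.2],"delta_rot":[0,0,0]},
    {"hand":0,"xyz":[0,0,6.8],"delta_rot":[0,0,0]},
    {"hand":0,"xyz":[0,0,8.2],"delta_rot":[0,0,0]},
    {"hand":0,"xyz":[0,0,9.4],"delta_rot":[0,0,0]},
    {"hand":0,"xyz":[0,0,10.3],"delta_rot":[0,0,0]},
    {"hand":0,"xyz":[0,0,11],"delta_rot":[0,0,0]},
    {"hand":0,"xyz":[0,0,11.5],"delta_rot":[0,0,0]},
    {"hand":0,"xyz":[0,0,11.8],"delta_rot":[0,0,0]},
    {"hand":0,"xyz":[0,0,11.8],"delta_rot":[0,0,0]}
  ]
}}

```text
clock: 9.18
position: [587.8, -179.7, 92.9]
ee_rot: [0.707, -0.707, -0.0, 0.0]
contact_force: [-0.2, 0.6, -0.0]
gripper_width: 28.0
```

Request:
{"fn": "apply_moves", "kwargs": {
  "steps": [
    {"hand":0,"xyz":[0,0,0.1],"delta_rot":[0,0,0]},
    {"hand":0,"xyz":[0,0,0.2],"delta_rot":[0,0,0]},
    {"hand":0,"xyz":[0,0,0.2],"delta_rot":[0,0,0]}
  ]
}}

```text
clock: 9.43
position: [588.0, -179.9, 91.7]
ee_rot: [0.707, -0.707, 0.0, -0.0]
contact_force: [0.1, 0.1, -0.4]
gripper_width: 28.1
```

Request:
{"fn": "apply_moves", "kwargs": {
  "steps": [
    {"hand":0,"xyz":[0,0,0.1],"delta_rot":[0,0,0]},
    {"hand":0,"xyz":[0,0,0.1],"delta_rot":[0,0,0]}
  ]
}}

```text
clock: 9.6
position: [587.9, -179.9, 90.4]
ee_rot: [0.707, -0.707, 0.0, -0.0]
contact_force: [-0.2, 0.3, 0.1]
gripper_width: 28.5
```

Request:
{"fn": "apply_moves", "kwargs": {
  "steps": [
    {"hand":0,"xyz":[0,0,0.1],"delta_rot":[0,0,0]},
    {"hand":0,"xyz":[0,0,0.1],"delta_rot":[0,0,0]}
  ]
}}

```text
clock: 9.77
position: [588.2, -180.0, 89.9]
ee_rot: [0.707, -0.707, 0.0, -0.0]
contact_force: [-0.6, -0.5, 1.6]
gripper_width: 28.1
```

Request:
{"fn": "apply_moves", "kwargs": {
  "steps": [
    {"hand":0,"xyz":[0,0,0.1],"delta_rot":[0,0,0]},
    {"hand":0,"xyz":[0,0,0.1],"delta_rot":[0,0,0]}
  ]
}}

```text
clock: 9.93
position: [588.6, -180.0, 89.8]
ee_rot: [0.707, -0.707, 0.001, -0.0]
contact_force: [-1.1, 0.1, 6.8]
gripper_width: 28.0
```

Request:
{"fn": "apply_moves", "kwargs": {
  "steps": [
    {"hand":0.45,"xyz":[0,0,-0.05],"delta_rot":[0,0,0]},
    {"hand":0.5,"xyz":[0,0,-0.05],"delta_rot":[0,0,0]},
    {"hand":0.7,"xyz":[0,0,-0.05],"delta_rot":[0,0,0]},
    {"hand":0.8,"xyz":[0,0,-0.05],"delta_rot":[0,0,0]},
    {"hand":0.8,"xyz":[0,0,-0.05],"delta_rot":[0,0,0]},
    {"hand":0.8,"xyz":[0,0,-0.8],"delta_rot":[0,0,0]},
    {"hand":0.8,"xyz":[0,0,-2.2],"delta_rot":[0,0,0]},
    {"hand":0.8,"xyz":[0,0,-4],"delta_rot":[0,0,0]},
    {"hand":0.8,"xyz":[0,0,-6],"delta_rot":[0,0,0]},
    {"hand":0.8,"xyz":[0,0,-7.5],"delta_rot":[0,0,0]},
    {"hand":0.8,"xyz":[0,0,-8.3],"delta_rot":[0,0,0]},
    {"hand":0.8,"xyz":[0,0,-8.3],"delta_rot":[0,0,0]}
  ]
}}

```text
clock: 10.93
position: [589.0, -180.0, 173.9]
ee_rot: [0.707, -0.707, 0.002, -0.001]
contact_force: [0.5, 0.1, 0.5]
gripper_width: 68.2
```

```bash
python3 -c "
from h import *
S=get_image('scene')
zoom(S,180,70,330,230,4,'pics/s7.png')
go(441,271,172)
"
```

```text
pos [ 588.2 -179.8  172.2] q [-0.03  0.43 -0.13 -0.   -1.    1.6 ] F [-1.2 -0.7 -0.6] w 68.4 t 10.98
shift cm [-45.08  14.71  -0.  ] rot [-0.002  0.     0.   ]
```

View pics/s7.png

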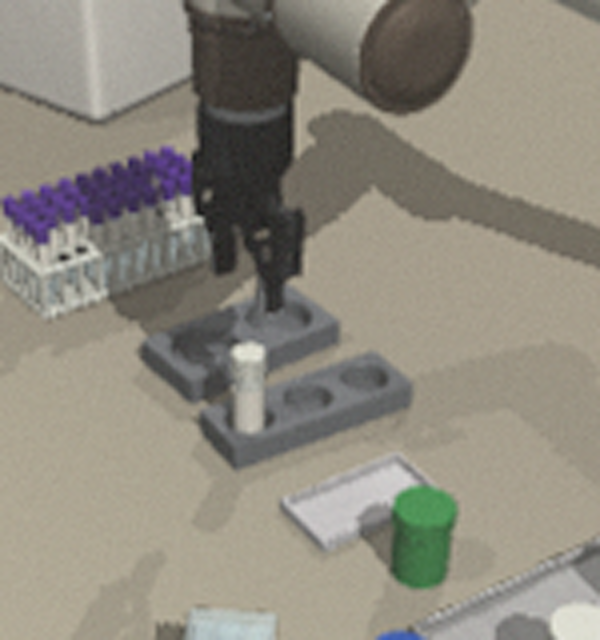

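Bottle A stands upright in its well (at about (248,390) in the zoom). Going for bottle B.

Request:
{"fn": "apply_moves", "kwargs": {
  "steps": [
    {"hand":0.8,"xyz":[-0.8,0.3,0],"delta_rot":[0,0,0]},
    {"hand":0.8,"xyz":[-2.5,0.8,0],"delta_rot":[0,0,0]},
    {"hand":0.8,"xyz":[-5.2,1.7,0],"delta_rot":[0,0,0]},
    {"hand":0.8,"xyz":[-8.6,2.8,0],"delta_rot":[0,0,0]},
    {"hand":0.8,"xyz":[-12.2,4,0],"delta_rot":[0,0,0]},
    {"hand":0.8,"xyz":[-15.8,5.2,0],"delta_rot":[0,0,0]},
    {"hand":0.8,"xyz":[-19.4,6.4,0],"delta_rot":[0,0,0]},
    {"hand":0.8,"xyz":[-23,7.5,0],"delta_rot":[0,0,0]},
    {"hand":0.8,"xyz":[-26.6,8.7,0],"delta_rot":[0,0,0]},
    {"hand":0.8,"xyz":[-30.2,9.9,0],"delta_rot":[0,0,0]}
  ]
}}

```text
clock: 11.82
position: [486.8, 123.6, 170.1]
ee_rot: [0.707, -0.707, -0.0, 0.001]
contact_force: [0.9, 0.4, 0.6]
gripper_width: 68.4
```

Request:
{"fn": "apply_moves", "kwargs": {
  "steps": [
    {"hand":0.8,"xyz":[-3.6,1.2,0],"delta_rot":[0,0,0]},
    {"hand":0.8,"xyz":[-7,2.3,0],"delta_rot":[0,0,0]},
    {"hand":0.8,"xyz":[-10,3.3,0],"delta_rot":[0,0,0]},
    {"hand":0.8,"xyz":[-12.4,4.1,0],"delta_rot":[0,0,0]},
    {"hand":0.8,"xyz":[-14,4.6,0],"delta_rot":[0,0,0]},
    {"hand":0.8,"xyz":[-14.8,4.8,0],"delta_rot":[0,0,0]},
    {"hand":0.8,"xyz":[-14.9,4.8,0],"delta_rot":[0,0,0]},
    {"hand":0.8,"xyz":[-14.9,4.8,0],"delta_rot":[0,0,0]},
    {"hand":0.8,"xyz":[-14.9,4.8,0],"delta_rot":[0,0,0]}
  ]
}}

```text
clock: 12.57
position: [440.6, 270.1, 170.8]
ee_rot: [-0.707, 0.707, -0.0, -0.001]
contact_force: [0.5, -0.2, 0.3]
gripper_width: 68.4
```

```bash
python3 -c "
from h import *
go(441,271,87)
"
```

```text
pos [440.6 270.1 170.8] q [ 0.86  0.28 -0.37 -0.   -0.92  0.71] F [ 0.5 -0.2  0.3] w 68.4 t 12.57
shift cm [-0.1  -0.05  8.38] rot [ 0.001 -0.001 -0.001]
```

Request:
{"fn": "apply_moves", "kwargs": {
  "steps": [
    {"hand":0.8,"xyz":[0,0,0.5],"delta_rot":[0,0,0]},
    {"hand":0.8,"xyz":[0,0,1.6],"delta_rot":[0,0,0]},
    {"hand":0.8,"xyz":[0,0,3],"delta_rot":[0,0,0]},
    {"hand":0.8,"xyz":[0,0,4.5],"delta_rot":[0,0,0]},
    {"hand":0.8,"xyz":[0,0,6],"delta_rot":[0,0,0]},
    {"hand":0.8,"xyz":[0,0,7.3],"delta_rot":[0,0,0]},
    {"hand":0.8,"xyz":[0,0,8.1],"delta_rot":[0,0,0]},
    {"hand":0.8,"xyz":[0,0,8.4],"delta_rot":[0,0,0]},
    {"hand":0.8,"xyz":[0,0,8.4],"delta_rot":[0,0,0]},
    {"hand":0.8,"xyz":[0,0,8.4],"delta_rot":[0,0,0]}
  ]
}}

```text
clock: 13.4
position: [441.2, 271.1, 87.7]
ee_rot: [-0.707, 0.707, -0.0, 0.0]
contact_force: [-0.4, -0.3, 0.7]
gripper_width: 68.0
```

```bash
python3 -c "
from h import *
S=get_image('scene')
zoom(S,300,130,430,290,4,'pics/s8.png')
go(441,271,87)
"
```

```text
pos [441.3 271.3  88. ] q [ 0.86  0.39 -0.46  0.   -0.71  0.71] F [-0.5 -0.3  0.4] w 68.4 t 13.45
shift cm [0.03 0.03 0.1 ] rot [-0.001  0.001  0.   ]
```

View pics/s8.png

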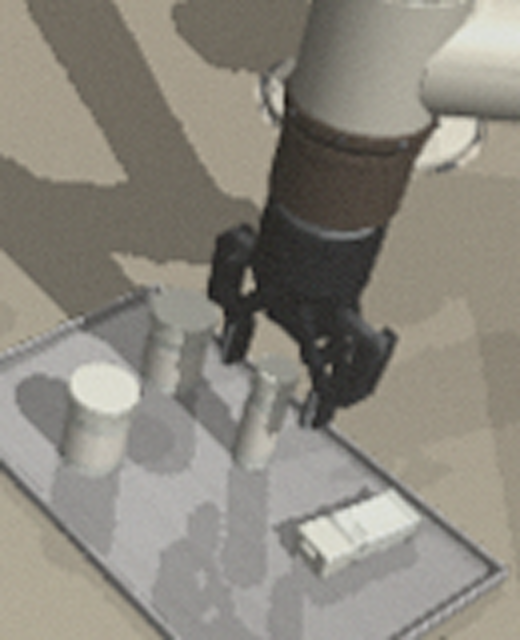

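The bottle sits between the fingertips (about (232,355) and (315,420) in the zoom). Closing and lifting.

Request:
{"fn": "apply_moves", "kwargs": {
  "steps": [
    {"hand":0.6,"xyz":[0,0,0.1],"delta_rot":[0,0,0]},
    {"hand":0.5,"xyz":[0,0,0.1],"delta_rot":[0,0,0]},
    {"hand":0.4,"xyz":[0,0,0.1],"delta_rot":[0,0,0]},
    {"hand":0.3,"xyz":[0,0,0.1],"delta_rot":[0,0,0]},
    {"hand":0.2,"xyz":[0,0,0.1],"delta_rot":[0,0,0]},
    {"hand":0.1,"xyz":[0,0,0.1],"delta_rot":[0,0,0]},
    {"hand":0,"xyz":[0,0,0.1],"delta_rot":[0,0,0]},
    {"hand":0,"xyz":[0,0,0.1],"delta_rot":[0,0,0]},
    {"hand":0,"xyz":[0,0,0.1],"delta_rot":[0,0,0]},
    {"hand":0,"xyz":[0,0,0.1],"delta_rot":[0,0,0]}
  ]
}}

```text
clock: 14.28
position: [441.1, 271.2, 86.9]
ee_rot: [0.707, -0.707, 0.0, -0.0]
contact_force: [-0.5, -2.1, 6.5]
gripper_width: 28.2
```

Request:
{"fn": "apply_moves", "kwargs": {
  "steps": [
    {"hand":0,"xyz":[0,0,-0.3],"delta_rot":[0,0,0]},
    {"hand":0,"xyz":[0,0,-1],"delta_rot":[0,0,0]},
    {"hand":0,"xyz":[0,0,-2.2],"delta_rot":[0,0,0]},
    {"hand":0,"xyz":[0,0,-3.8],"delta_rot":[0,0,0]},
    {"hand":0,"xyz":[0,0,-5.4],"delta_rot":[0,0,0]},
    {"hand":0,"xyz":[0,0,-7],"delta_rot":[0,0,0]},
    {"hand":0,"xyz":[0,0,-8.6],"delta_rot":[0,0,0]},
    {"hand":0,"xyz":[0,0,-10.2],"delta_rot":[0,0,0]},
    {"hand":0,"xyz":[0,0,-11.4],"delta_rot":[0,0,0]},
    {"hand":0,"xyz":[0,0,-12.2],"delta_rot":[0,0,0]},
    {"hand":0,"xyz":[0,0,-12.5],"delta_rot":[0,0,0]},
    {"hand":0,"xyz":[0,0,-12.5],"delta_rot":[0,0,0]}
  ]
}}

```text
clock: 15.28
position: [440.8, 271.3, 211.8]
ee_rot: [0.707, -0.707, -0.0, -0.001]
contact_force: [-0.2, -0.6, -0.5]
gripper_width: 28.4
```

```bash
python3 -c "
from h import *
S=get_image('scene')
zoom(S,300,100,430,290,3,'pics/s9.png')
go(463,-179.5,212)
"
```

```text
pos [440.5 271.  211. ] q [ 0.87  0.24 -0.32 -0.   -1.02  0.71] F [-0.3  0.5 -0.6] w 28.1 t 15.33
shift cm [45.05 -2.25 -0.1 ] rot [ 0.001 -0.     0.   ]
```

View pics/s9.png

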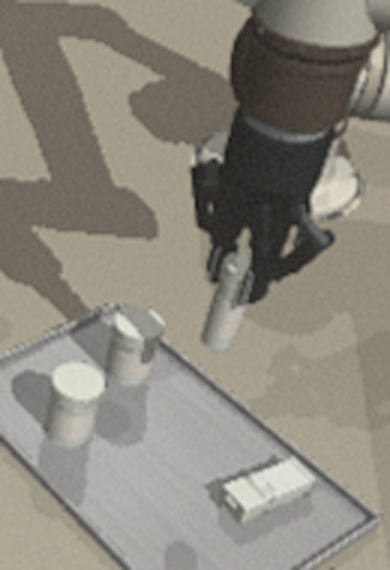

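Request:
{"fn": "apply_moves", "kwargs": {
  "steps": [
    {"hand":0,"xyz":[0.6,0,0],"delta_rot":[0,0,0]},
    {"hand":0,"xyz":[1.8,-0.1,0],"delta_rot":[0,0,0]},
    {"hand":0,"xyz":[3.6,-0.2,0],"delta_rot":[0,0,0]},
    {"hand":0,"xyz":[6,-0.3,0],"delta_rot":[0,0,0]},
    {"hand":0,"xyz":[8.8,-0.4,0],"delta_rot":[0,0,0]},
    {"hand":0,"xyz":[11.8,-0.6,0],"delta_rot":[0,0,0]},
    {"hand":0,"xyz":[14.8,-0.8,0],"delta_rot":[0,0,0]},
    {"hand":0,"xyz":[17.8,-0.9,0],"delta_rot":[0,0,0]},
    {"hand":0,"xyz":[20.8,-1.1,0],"delta_rot":[0,0,0]},
    {"hand":0,"xyz":[23.8,-1.2,0],"delta_rot":[0,0,0]},
    {"hand":0,"xyz":[26.8,-1.4,0],"delta_rot":[0,0,0]}
  ]
}}

```text
clock: 16.25
position: [453.6, 0.8, 210.8]
ee_rot: [-0.707, 0.707, 0.0, -0.001]
contact_force: [0.7, -0.5, -0.8]
gripper_width: 28.6
```

Request:
{"fn": "apply_moves", "kwargs": {
  "steps": [
    {"hand":0,"xyz":[3,-0.1,0],"delta_rot":[0,0,0]},
    {"hand":0,"xyz":[6,-0.3,0],"delta_rot":[0,0,0]},
    {"hand":0,"xyz":[9,-0.5,0],"delta_rot":[0,0,0]},
    {"hand":0,"xyz":[12,-0.7,0],"delta_rot":[0,0,0]},
    {"hand":0,"xyz":[14.6,-0.8,0],"delta_rot":[0,0,0]},
    {"hand":0,"xyz":[16.6,-0.9,0],"delta_rot":[0,0,0]},
    {"hand":0,"xyz":[17.8,-0.9,0],"delta_rot":[0,0,0]},
    {"hand":0,"xyz":[18.2,-0.9,0],"delta_rot":[0,0,0]},
    {"hand":0,"xyz":[18.2,-0.9,0],"delta_rot":[0,0,0]},
    {"hand":0,"xyz":[18.2,-0.9,0],"delta_rot":[0,0,0]}
  ]
}}

```text
clock: 17.08
position: [463.2, -178.9, 210.9]
ee_rot: [-0.707, 0.707, 0.0, -0.0]
contact_force: [-0.5, -0.2, -0.4]
gripper_width: 28.3
```

```bash
python3 -c "
from h import *
S=get_image('scene')
zoom(S,180,70,330,230,4,'pics/s10.png')
go(463,-179.5,94)
"
```

```text
pos [ 463.4 -178.5  211.1] q [-0.04  0.2  -0.36 -0.   -1.    1.61] F [-0.4  0.3 -1.2] w 28.5 t 17.13
shift cm [ 0.1   0.04 11.71] rot [0.001 0.    0.   ]
```

View pics/s10.png

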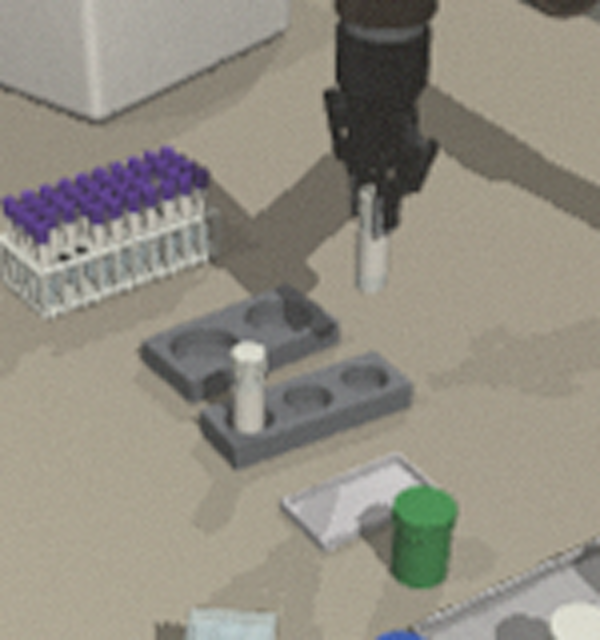

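```bash
python3 -c "
from h import *
S=get_image('scene')
for z in (127,26,6): print((proj(S,[463.3,-179,z])-[180,70])*4)
"
```

```text
[[367.84769462 281.89062488]]
[[362.64647069 374.89665152]]
[[361.67561934 392.25699363]]
```

Request:
{"fn": "apply_moves", "kwargs": {
  "steps": [
    {"hand":0,"xyz":[0,0,0.5],"delta_rot":[0,0,0]},
    {"hand":0,"xyz":[0,0,1.8],"delta_rot":[0,0,0]},
    {"hand":0,"xyz":[0,0,3.5],"delta_rot":[0,0,0]},
    {"hand":0,"xyz":[0,0,5.2],"delta_rot":[0,0,0]},
    {"hand":0,"xyz":[0,0,6.8],"delta_rot":[0,0,0]},
    {"hand":0,"xyz":[0,0,8.2],"delta_rot":[0,0,0]},
    {"hand":0,"xyz":[0,0,9.4],"delta_rot":[0,0,0]},
    {"hand":0,"xyz":[0,0,10.3],"delta_rot":[0,0,0]},
    {"hand":0,"xyz":[0,0,11],"delta_rot":[0,0,0]},
    {"hand":0,"xyz":[0,0,11.5],"delta_rot":[0,0,0]},
    {"hand":0,"xyz":[0,0,11.8],"delta_rot":[0,0,0]},
    {"hand":0,"xyz":[0,0,11.9],"delta_rot":[0,0,0]}
  ]
}}

```text
clock: 18.18
position: [463.9, -178.8, 92.1]
ee_rot: [0.707, -0.707, -0.0, 0.0]
contact_force: [0.3, 0.2, -0.1]
gripper_width: 28.4
```

Request:
{"fn": "apply_moves", "kwargs": {
  "steps": [
    {"hand":0,"xyz":[0,0,0.1],"delta_rot":[0,0,0]},
    {"hand":0,"xyz":[0,0,0.1],"delta_rot":[0,0,0]},
    {"hand":0,"xyz":[0,0,0.2],"delta_rot":[0,0,0]},
    {"hand":0,"xyz":[0,0,0.2],"delta_rot":[0,0,0]}
  ]
}}

```text
clock: 18.52
position: [464.0, -178.9, 90.6]
ee_rot: [0.707, -0.707, 0.0, -0.0]
contact_force: [-0.3, 0.2, -0.7]
gripper_width: 28.5
```

Request:
{"fn": "apply_moves", "kwargs": {
  "steps": [
    {"hand":0,"xyz":[0,0,0.1],"delta_rot":[0,0,0]},
    {"hand":0,"xyz":[0,0,0.1],"delta_rot":[0,0,0]}
  ]
}}

```text
clock: 18.68
position: [464.3, -179.0, 89.9]
ee_rot: [0.707, -0.707, 0.001, -0.0]
contact_force: [-0.2, -0.3, 2.3]
gripper_width: 28.0
```

Contact is starting. One more millimetre, then release.

Request:
{"fn": "apply_moves", "kwargs": {
  "steps": [
    {"hand":0,"xyz":[0,0,0.05],"delta_rot":[0,0,0]},
    {"hand":0,"xyz":[0,0,0.05],"delta_rot":[0,0,0]}
  ]
}}

```text
clock: 18.85
position: [464.6, -179.0, 89.8]
ee_rot: [0.707, -0.707, 0.001, -0.0]
contact_force: [-0.8, 1.1, 5.6]
gripper_width: 28.2
```

Request:
{"fn": "apply_moves", "kwargs": {
  "steps": [
    {"hand":0.45,"xyz":[0,0,0],"delta_rot":[0,0,0]},
    {"hand":0.5,"xyz":[0,0,0],"delta_rot":[0,0,0]},
    {"hand":0.7,"xyz":[0,0,0],"delta_rot":[0,0,0]},
    {"hand":0.9,"xyz":[0,0,0],"delta_rot":[0,0,0]},
    {"hand":0.9,"xyz":[0,0,0],"delta_rot":[0,0,0]},
    {"hand":0.9,"xyz":[0,0,-0.8],"delta_rot":[0,0,0]},
    {"hand":0.9,"xyz":[0,0,-2.2],"delta_rot":[0,0,0]},
    {"hand":0.9,"xyz":[0,0,-4],"delta_rot":[0,0,0]},
    {"hand":0.9,"xyz":[0,0,-6],"delta_rot":[0,0,0]},
    {"hand":0.9,"xyz":[0,0,-7.5],"delta_rot":[0,0,0]},
    {"hand":0.9,"xyz":[0,0,-8.3],"delta_rot":[0,0,0]},
    {"hand":0.9,"xyz":[0,0,-8.3],"delta_rot":[0,0,0]}
  ]
}}

```text
clock: 19.85
position: [465.0, -179.0, 174.0]
ee_rot: [0.707, -0.707, 0.002, -0.001]
contact_force: [-0.7, -0.3, 1.0]
gripper_width: 77.3
```

```bash
python3 -c "
from h import *
S=get_image('scene')
zoom(S,180,70,330,230,4,'pics/s11.png')
go(540.5,207.5,172)
"
```

```text
pos [ 464.2 -178.8  172.5] q [-0.04  0.25 -0.42 -0.   -0.9   1.61] F [-1.   0.8  0.2] w 76.9 t 19.9
shift cm [-38.63  -7.64   0.07] rot [-0.002  0.     0.   ]
```

View pics/s11.png

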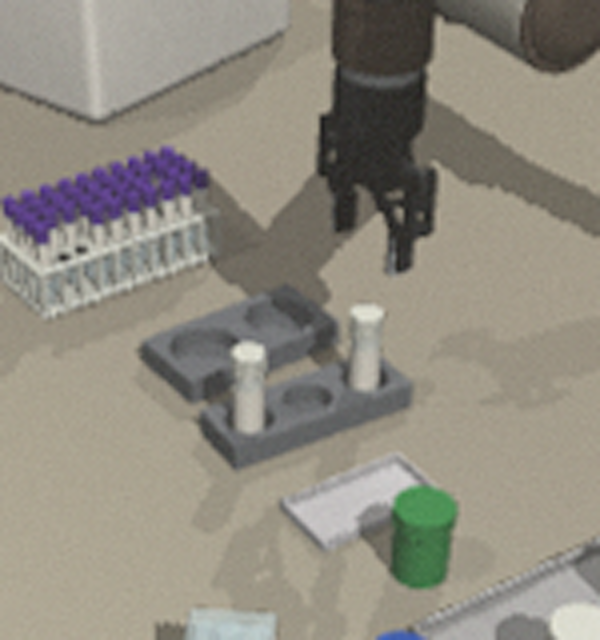

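Both bottles stand in their wells (zoom (248,390) and (366,350)). Now pot A.

Request:
{"fn": "apply_moves", "kwargs": {
  "steps": [
    {"hand":1,"xyz":[-0.8,-0.2,0],"delta_rot":[0,0,0]},
    {"hand":1,"xyz":[-2.4,-0.5,0],"delta_rot":[0,0,0]},
    {"hand":1,"xyz":[-5,-1,0],"delta_rot":[0,0,0]},
    {"hand":1,"xyz":[-8.5,-1.7,0],"delta_rot":[0,0,0]},
    {"hand":1,"xyz":[-12,-2.4,0],"delta_rot":[0,0,0]},
    {"hand":1,"xyz":[-15.5,-3.1,0],"delta_rot":[0,0,0]},
    {"hand":1,"xyz":[-19,-3.8,0],"delta_rot":[0,0,0]},
    {"hand":1,"xyz":[-22.5,-4.5,0],"delta_rot":[0,0,0]},
    {"hand":1,"xyz":[-26,-5.2,0],"delta_rot":[0,0,0]},
    {"hand":1,"xyz":[-29.5,-5.9,0],"delta_rot":[0,0,0]}
  ]
}}

```text
clock: 20.73
position: [522.0, 118.2, 170.4]
ee_rot: [0.707, -0.707, -0.0, 0.001]
contact_force: [0.4, -0.2, 0.2]
gripper_width: 85.1
```

Request:
{"fn": "apply_moves", "kwargs": {
  "steps": [
    {"hand":1,"xyz":[-3.2,-0.6,0],"delta_rot":[0,0,0]},
    {"hand":1,"xyz":[-5.8,-1.1,0],"delta_rot":[0,0,0]},
    {"hand":1,"xyz":[-7.8,-1.5,0],"delta_rot":[0,0,0]},
    {"hand":1,"xyz":[-8.8,-1.7,0],"delta_rot":[0,0,0]},
    {"hand":1,"xyz":[-9.1,-1.7,0],"delta_rot":[0.002,0,0]},
    {"hand":1,"xyz":[-9.1,-1.7,0],"delta_rot":[0.002,0,0]},
    {"hand":1,"xyz":[-9.1,-1.7,0],"delta_rot":[0.002,0,0]}
  ]
}}

```text
clock: 21.32
position: [539.1, 206.2, 171.2]
ee_rot: [-0.707, 0.707, -0.001, -0.0]
contact_force: [-0.3, -0.9, 0.8]
gripper_width: 85.4
```

```bash
python3 -c "
from h import *
go(540.5,207.5,66)
"
```

```text
pos [539.1 206.2 171.2] q [ 0.65  0.38 -0.23  0.   -0.97  0.92] F [-0.3 -0.9  0.8] w 85.4 t 21.32
shift cm [-0.14 -0.13 10.52] rot [-0.    -0.001 -0.   ]
```

Request:
{"fn": "apply_moves", "kwargs": {
  "steps": [
    {"hand":1,"xyz":[-0.1,-0.1,0.5],"delta_rot":[0,0,0]},
    {"hand":1,"xyz":[-0.1,-0.1,1.8],"delta_rot":[0,0,0]},
    {"hand":1,"xyz":[-0.1,-0.1,3.5],"delta_rot":[0,0,0]},
    {"hand":1,"xyz":[-0.1,-0.1,5.3],"delta_rot":[0,0,0]},
    {"hand":1,"xyz":[-0.1,-0.1,7],"delta_rot":[0,0,0]},
    {"hand":1,"xyz":[-0.1,-0.1,8.6],"delta_rot":[0,0,0]},
    {"hand":1,"xyz":[-0.1,-0.1,9.8],"delta_rot":[0,0,0]},
    {"hand":1,"xyz":[-0.1,-0.1,10.4],"delta_rot":[0,0,0]},
    {"hand":1,"xyz":[-0.1,-0.1,10.6],"delta_rot":[0,0,0]},
    {"hand":1,"xyz":[-0.1,-0.1,10.6],"delta_rot":[0,0,0]}
  ]
}}

```text
clock: 22.15
position: [541.0, 207.5, 65.6]
ee_rot: [-0.707, 0.707, -0.001, 0.0]
contact_force: [-0.1, -0.1, 0.4]
gripper_width: 85.1
```

```bash
python3 -c "
from h import *
S=get_image('scene')
zoom(S,270,130,400,290,4,'pics/s12.png')
go(540.5,207.5,65)
"
```

```text
pos [541.4 207.9  66.3] q [ 0.65  0.51 -0.33  0.   -0.73  0.92] F [-1.   0.7 -0.3] w 85.5 t 22.2
shift cm [0.04 0.09 0.13] rot [-0.003  0.    -0.   ]
```

View pics/s12.png

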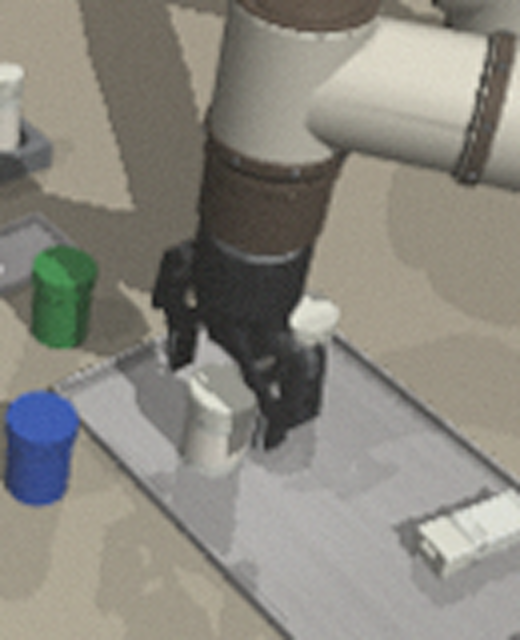

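Pot A is between the fingertips (zoom (180,360) and (270,440)). Closing and lifting.

Request:
{"fn": "apply_moves", "kwargs": {
  "steps": [
    {"hand":0.8,"xyz":[0,0,0.1],"delta_rot":[0,0,0]},
    {"hand":0.7,"xyz":[0,0,0.1],"delta_rot":[0,0,0]},
    {"hand":0.6,"xyz":[0,0,0.1],"delta_rot":[0,0,0]},
    {"hand":0.5,"xyz":[0,0,0.1],"delta_rot":[0,0,0]},
    {"hand":0.4,"xyz":[0,0,0.1],"delta_rot":[0,0,0]},
    {"hand":0.2,"xyz":[0,0,0.1],"delta_rot":[0,0,0]},
    {"hand":0,"xyz":[0,0,0.1],"delta_rot":[0,0,0]},
    {"hand":0,"xyz":[0,0,0.1],"delta_rot":[0,0,0]},
    {"hand":0,"xyz":[0,0,0.1],"delta_rot":[0,0,0]},
    {"hand":0,"xyz":[0,0,0.1],"delta_rot":[0,0,0]}
  ]
}}

```text
clock: 23.03
position: [541.5, 208.4, 65.8]
ee_rot: [0.707, -0.707, 0.001, -0.001]
contact_force: [0.2, -0.8, 4.8]
gripper_width: 48.3
```

Request:
{"fn": "apply_moves", "kwargs": {
  "steps": [
    {"hand":0,"xyz":[0,0,-0.3],"delta_rot":[0,0,0]},
    {"hand":0,"xyz":[0,0,-1],"delta_rot":[0,0,0]},
    {"hand":0,"xyz":[0,0,-2.2],"delta_rot":[0,0,0]},
    {"hand":0,"xyz":[0,0,-3.8],"delta_rot":[0,0,0]},
    {"hand":0,"xyz":[0,0,-5.4],"delta_rot":[0,0,0]},
    {"hand":0,"xyz":[0,0,-7],"delta_rot":[0,0,0]},
    {"hand":0,"xyz":[0,0,-8.6],"delta_rot":[0,0,0]},
    {"hand":0,"xyz":[0,0,-10.2],"delta_rot":[0,0,0]},
    {"hand":0,"xyz":[0,0,-11.8],"delta_rot":[0,0,0]},
    {"hand":0,"xyz":[0,0,-13],"delta_rot":[0,0,0]},
    {"hand":0,"xyz":[0,0,-13.5],"delta_rot":[0,0,0]},
    {"hand":0,"xyz":[0,0,-13.5],"delta_rot":[0,0,0]}
  ]
}}

```text
clock: 24.03
position: [541.1, 208.5, 201.1]
ee_rot: [0.707, -0.707, 0.001, -0.002]
contact_force: [0.7, 0.2, -1.0]
gripper_width: 48.4
```

```bash
python3 -c "
from h import *
S=get_image('scene')
zoom(S,270,80,400,270,3,'pics/s13.png')
go(564.3,-301.8,200)
"
```

```text
pos [540.5 208.2 199.9] q [ 0.65  0.35 -0.19  0.   -1.03  0.92] F [-0.1  0.1 -0.8] w 48.6 t 24.08
shift cm [ 5.10e+01 -2.38e+00 -4.00e-02] rot [-0.002  0.001 -0.   ]
```

View pics/s13.png

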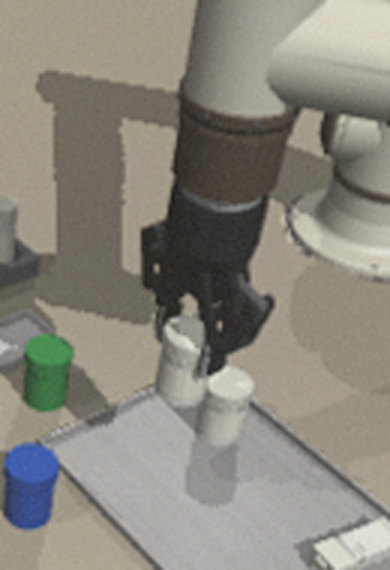

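Request:
{"fn": "apply_moves", "kwargs": {
  "steps": [
    {"hand":0,"xyz":[0.6,0,0],"delta_rot":[0,0,0]},
    {"hand":0,"xyz":[1.8,-0.1,0],"delta_rot":[0,0,0]},
    {"hand":0,"xyz":[3.6,-0.2,0],"delta_rot":[0,0,0]},
    {"hand":0,"xyz":[6,-0.3,0],"delta_rot":[0,0,0]},
    {"hand":0,"xyz":[8.8,-0.4,0],"delta_rot":[0,0,0]},
    {"hand":0,"xyz":[11.8,-0.5,0],"delta_rot":[0,0,0]},
    {"hand":0,"xyz":[14.8,-0.7,0],"delta_rot":[0,0,0]},
    {"hand":0,"xyz":[17.8,-0.8,0],"delta_rot":[0,0,0]},
    {"hand":0,"xyz":[20.8,-1,0],"delta_rot":[0,0,0]},
    {"hand":0,"xyz":[23.8,-1.1,0],"delta_rot":[0,0,0]},
    {"hand":0,"xyz":[26.8,-1.2,0],"delta_rot":[0,0,0]},
    {"hand":0,"xyz":[29.8,-1.4,0],"delta_rot":[0,0,0]}
  ]
}}

```text
clock: 25.08
position: [553.6, -92.2, 198.9]
ee_rot: [-0.707, 0.707, 0.0, -0.0]
contact_force: [-0.0, 0.2, -1.3]
gripper_width: 48.5
```

Request:
{"fn": "apply_moves", "kwargs": {
  "steps": [
    {"hand":0,"xyz":[3,-0.1,0],"delta_rot":[0,0,0]},
    {"hand":0,"xyz":[6,-0.3,0],"delta_rot":[0,0,0]},
    {"hand":0,"xyz":[9,-0.4,0],"delta_rot":[0,0,0]},
    {"hand":0,"xyz":[12,-0.6,0],"delta_rot":[0,0,0]},
    {"hand":0,"xyz":[14.8,-0.7,0],"delta_rot":[0,0,0]},
    {"hand":0,"xyz":[17.4,-0.8,0],"delta_rot":[0,0,0]},
    {"hand":0,"xyz":[19.5,-0.9,0],"delta_rot":[0,0,0]},
    {"hand":0,"xyz":[20.8,-1,0],"delta_rot":[0,0,0]},
    {"hand":0,"xyz":[21.2,-1,0],"delta_rot":[0,0,0]},
    {"hand":0,"xyz":[21.2,-1,0],"delta_rot":[0,0,0]},
    {"hand":0,"xyz":[21.2,-1,0],"delta_rot":[0,0,0]}
  ]
}}

```text
clock: 26.0
position: [564.4, -301.3, 199.4]
ee_rot: [0.707, -0.707, 0.0, -0.001]
contact_force: [0.2, 0.4, -0.4]
gripper_width: 48.4
```

```bash
python3 -c "
from h import *
S=get_image('scene')
zoom(S,180,50,330,210,4,'pics/s14.png')
go(564.3,-301.8,69)
for z in (137,26,6): print((proj(S,[564.3,-301.8,z])-[180,50])*4)
"
```

```text
pos [ 564.7 -300.9  199.7] q [-0.24  0.45 -0.03 -0.   -1.09  1.81] F [ 0.4 -0.3 -1.4] w 48.4 t 26.05
shift cm [ 0.09  0.06 13.07] rot [-0.001  0.     0.001]
[[200.0245494  320.87977483]]
[[203.13754739 422.38498483]]
[[203.66456129 439.56927353]]
```

View pics/s14.png

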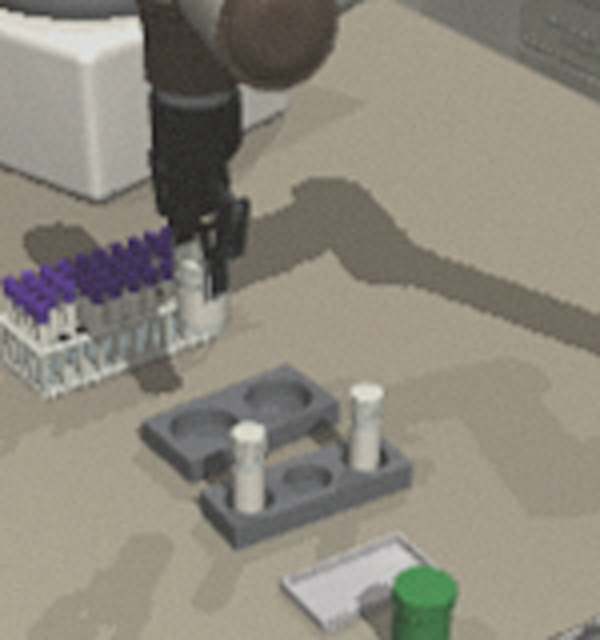

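Request:
{"fn": "apply_moves", "kwargs": {
  "steps": [
    {"hand":0,"xyz":[0,0,0.5],"delta_rot":[0,0,0]},
    {"hand":0,"xyz":[0.1,0,1.8],"delta_rot":[0,0,0]},
    {"hand":0,"xyz":[0.1,0,3.6],"delta_rot":[0,0,0]},
    {"hand":0,"xyz":[0.1,0,5.5],"delta_rot":[0,0,0]},
    {"hand":0,"xyz":[0.1,0,7.3],"delta_rot":[0,0,0]},
    {"hand":0,"xyz":[0.1,0,9],"delta_rot":[0,0,0]},
    {"hand":0,"xyz":[0.1,0,10.4],"delta_rot":[0,0,0]},
    {"hand":0,"xyz":[0.1,0,11.4],"delta_rot":[0,0,0]},
    {"hand":0,"xyz":[0.1,0,12.1],"delta_rot":[0,0,0]},
    {"hand":0,"xyz":[0.1,0,12.5],"delta_rot":[0,0,0]},
    {"hand":0,"xyz":[0.1,0,12.7],"delta_rot":[0,0,0]},
    {"hand":0,"xyz":[0.1,0,12.8],"delta_rot":[0,0,0]}
  ]
}}

```text
clock: 27.05
position: [565.5, -302.8, 72.2]
ee_rot: [0.707, -0.707, 0.001, -0.001]
contact_force: [0.1, -0.5, -0.7]
gripper_width: 48.2
```

Request:
{"fn": "apply_moves", "kwargs": {
  "steps": [
    {"hand":0,"xyz":[0,0,0.1],"delta_rot":[0,0,0]},
    {"hand":0,"xyz":[0,0,0.1],"delta_rot":[0,0,0]},
    {"hand":0,"xyz":[0,0,0.2],"delta_rot":[0,0,0]},
    {"hand":0,"xyz":[0,0,0.2],"delta_rot":[0,0,0]}
  ]
}}

```text
clock: 27.38
position: [565.2, -302.9, 70.2]
ee_rot: [0.707, -0.707, 0.001, -0.001]
contact_force: [0.2, 0.5, -1.1]
gripper_width: 48.9
```

Request:
{"fn": "apply_moves", "kwargs": {
  "steps": [
    {"hand":0,"xyz":[0,0,0.1],"delta_rot":[0,0,0]},
    {"hand":0,"xyz":[0,0,0.1],"delta_rot":[0,0,0]}
  ]
}}

```text
clock: 27.55
position: [565.2, -302.9, 69.0]
ee_rot: [0.707, -0.707, 0.001, -0.001]
contact_force: [0.6, -0.2, -1.0]
gripper_width: 48.3
```

Request:
{"fn": "apply_moves", "kwargs": {
  "steps": [
    {"hand":0,"xyz":[0,0,0.1],"delta_rot":[0,0,0]},
    {"hand":0,"xyz":[0,0,0.1],"delta_rot":[0,0,0]}
  ]
}}

```text
clock: 27.72
position: [565.5, -303.0, 68.9]
ee_rot: [0.707, -0.707, 0.001, -0.001]
contact_force: [-1.2, 0.3, 4.3]
gripper_width: 48.4
```

Request:
{"fn": "apply_moves", "kwargs": {
  "steps": [
    {"hand":0,"xyz":[0,0,0.1],"delta_rot":[0,0,0]},
    {"hand":0,"xyz":[0,0,0.1],"delta_rot":[0,0,0]}
  ]
}}

```text
clock: 27.88
position: [565.7, -303.0, 68.8]
ee_rot: [0.707, -0.707, 0.002, -0.001]
contact_force: [-1.7, 2.1, 8.3]
gripper_width: 48.2
```

Contact came at 68.9, as expected for the well floor. Releasing.

Request:
{"fn": "apply_moves", "kwargs": {
  "steps": [
    {"hand":0.65,"xyz":[0,0,-0.1],"delta_rot":[0,0,0]},
    {"hand":0.75,"xyz":[0,0,-0.1],"delta_rot":[0,0,0]},
    {"hand":0.9,"xyz":[0,0,-0.1],"delta_rot":[0,0,0]},
    {"hand":1,"xyz":[0,0,-0.1],"delta_rot":[0,0,0]},
    {"hand":1,"xyz":[0,0,-0.1],"delta_rot":[0,0,0]},
    {"hand":1,"xyz":[0,0,-0.8],"delta_rot":[0,0,0]},
    {"hand":1,"xyz":[0,0,-2.2],"delta_rot":[0,0,0]},
    {"hand":1,"xyz":[0,0,-4.2],"delta_rot":[0,0,0]},
    {"hand":1,"xyz":[0,0,-6.5],"delta_rot":[0,0,0]},
    {"hand":1,"xyz":[0,0,-8.7],"delta_rot":[0,0,0]},
    {"hand":1,"xyz":[0,0,-10],"delta_rot":[0,0,0]},
    {"hand":1,"xyz":[0,0,-10.3],"delta_rot":[0,0,0]}
  ]
}}

```text
clock: 28.88
position: [566.4, -303.5, 173.7]
ee_rot: [0.707, -0.707, 0.004, -0.002]
contact_force: [-0.9, -0.3, 0.9]
gripper_width: 85.3
```

```bash
python3 -c "
from h import *
S=get_image('scene')
zoom(S,180,70,330,230,4,'pics/s15.png')
go(432.2,176.2,172)
"
```

```text
pos [ 565.9 -303.2  172.5] q [-0.24  0.47 -0.06 -0.   -1.03  1.81] F [ 0.8  0.2 -0.4] w 85.5 t 28.93
shift cm [-47.94  13.35  -0.11] rot [-0.006 -0.001  0.   ]
```

View pics/s15.png

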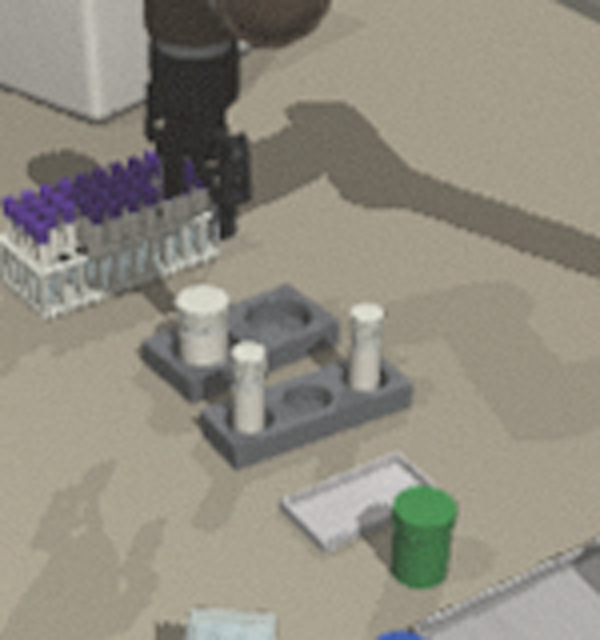

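Pot A stands in the far-x well (zoom (203,325)). Going to pot B.

Request:
{"fn": "apply_moves", "kwargs": {
  "steps": [
    {"hand":1,"xyz":[-0.8,0.2,0],"delta_rot":[0,0,0]},
    {"hand":1,"xyz":[-2.5,0.7,0],"delta_rot":[-0.002,0,0]},
    {"hand":1,"xyz":[-5.2,1.4,0],"delta_rot":[-0.004,0,0]},
    {"hand":1,"xyz":[-8.6,2.4,0],"delta_rot":[-0.006,0,0]},
    {"hand":1,"xyz":[-12.2,3.4,0],"delta_rot":[-0.006,0,0]},
    {"hand":1,"xyz":[-15.8,4.4,0],"delta_rot":[-0.006,0,0]},
    {"hand":1,"xyz":[-19.4,5.4,0],"delta_rot":[-0.006,0,0]},
    {"hand":1,"xyz":[-23,6.4,0],"delta_rot":[-0.006,0,0]},
    {"hand":1,"xyz":[-26.6,7.4,0],"delta_rot":[-0.006,0,0]},
    {"hand":1,"xyz":[-30.2,8.4,0],"delta_rot":[-0.006,0,0]},
    {"hand":1,"xyz":[-33.8,9.4,0],"delta_rot":[-0.006,0,0]}
  ]
}}

```text
clock: 29.85
position: [468.7, 36.6, 168.3]
ee_rot: [-0.707, 0.707, 0.002, -0.003]
contact_force: [0.5, 0.1, -0.4]
gripper_width: 85.0
```

Request:
{"fn": "apply_moves", "kwargs": {
  "steps": [
    {"hand":1,"xyz":[-3.6,1,0],"delta_rot":[0,0,0]},
    {"hand":1,"xyz":[-7,2,0],"delta_rot":[0,0,0]},
    {"hand":1,"xyz":[-10,2.8,0],"delta_rot":[0,0,0]},
    {"hand":1,"xyz":[-12.4,3.5,0],"delta_rot":[0,0,0]},
    {"hand":1,"xyz":[-13.8,3.9,0],"delta_rot":[0,0,0]},
    {"hand":1,"xyz":[-14.1,4,0],"delta_rot":[0,0,0]},
    {"hand":1,"xyz":[-14.1,4,0],"delta_rot":[0,0,0]},
    {"hand":1,"xyz":[-14.1,4,0],"delta_rot":[0,0,0]},
    {"hand":1,"xyz":[-14.1,4,0],"delta_rot":[0,0,0]}
  ]
}}

```text
clock: 30.6
position: [430.5, 175.2, 169.3]
ee_rot: [-0.707, 0.707, 0.001, -0.002]
contact_force: [-0.3, -1.0, -0.5]
gripper_width: 85.5
```

```bash
python3 -c "
from h import *
go(432.2,176.2,65)
"
```

```text
pos [430.5 175.2 169.3] q [ 0.74  0.2  -0.49 -0.   -0.88  0.84] F [-0.3 -1.  -0.5] w 85.5 t 30.6
shift cm [-0.11 -0.22 10.43] rot [ 0.005 -0.001 -0.001]
```

Request:
{"fn": "apply_moves", "kwargs": {
  "steps": [
    {"hand":1,"xyz":[-0.1,-0.1,0.5],"delta_rot":[0.002,0,0]},
    {"hand":1,"xyz":[-0.1,-0.1,1.8],"delta_rot":[0.004,0,0]},
    {"hand":1,"xyz":[-0.1,-0.1,3.5],"delta_rot":[0.004,0,0]},
    {"hand":1,"xyz":[-0.1,-0.1,5.3],"delta_rot":[0.004,0,0]},
    {"hand":1,"xyz":[-0.1,-0.1,7],"delta_rot":[0.004,0,0]},
    {"hand":1,"xyz":[-0.1,-0.1,8.6],"delta_rot":[0.004,0,0]},
    {"hand":1,"xyz":[-0.1,-0.1,9.7],"delta_rot":[0.004,0,0]},
    {"hand":1,"xyz":[-0.1,-0.1,10.2],"delta_rot":[0.004,0,0]},
    {"hand":1,"xyz":[-0.1,-0.1,10.4],"delta_rot":[0.004,0,0]},
    {"hand":1,"xyz":[-0.1,-0.1,10.4],"delta_rot":[0.004,0,0]}
  ]
}}

```text
clock: 31.43
position: [431.5, 176.7, 65.6]
ee_rot: [-0.707, 0.707, -0.0, -0.0]
contact_force: [-0.1, 0.6, -0.0]
gripper_width: 85.0
```

```bash
python3 -c "
from h import *
S=get_image('scene')
zoom(S,270,130,400,290,4,'pics/s16.png')
go(432.2,176.2,65)
"
```

```text
pos [431.8 177.   66.1] q [ 0.74  0.36 -0.61  0.   -0.6   0.83] F [ 0.8 -0.1  0.8] w 85.1 t 31.48
shift cm [ 0.08 -0.04  0.11] rot [-0.  0. -0.]
```

View pics/s16.png

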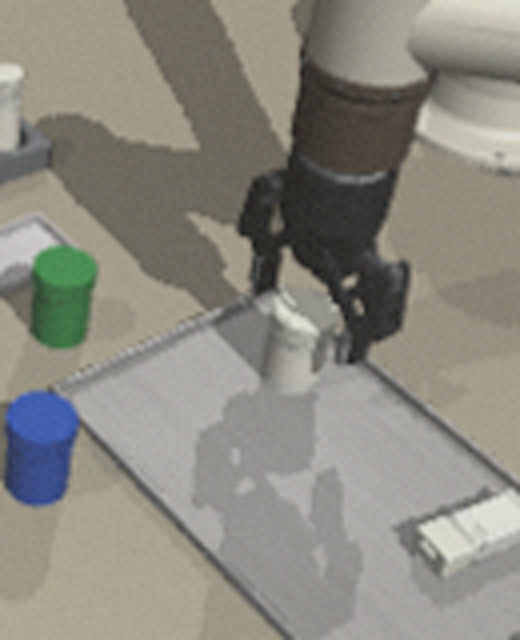

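Pot B is centred between the fingers. Closing and lifting.

Request:
{"fn": "apply_moves", "kwargs": {
  "steps": [
    {"hand":0.8,"xyz":[0,0,0.1],"delta_rot":[0,0,0]},
    {"hand":0.7,"xyz":[0,0,0.1],"delta_rot":[0,0,0]},
    {"hand":0.6,"xyz":[0,0,0.1],"delta_rot":[0,0,0]},
    {"hand":0.5,"xyz":[0,0,0.1],"delta_rot":[0,0,0]},
    {"hand":0.4,"xyz":[0,0,0.1],"delta_rot":[0,0,0]},
    {"hand":0.2,"xyz":[0,0,0.1],"delta_rot":[0,0,0]},
    {"hand":0,"xyz":[0,0,0.1],"delta_rot":[0,0,0]},
    {"hand":0,"xyz":[0,0,0.1],"delta_rot":[0,0,0]},
    {"hand":0,"xyz":[0,0,0.1],"delta_rot":[0,0,0]},
    {"hand":0,"xyz":[0,0,0.1],"delta_rot":[0,0,0]}
  ]
}}

```text
clock: 32.32
position: [431.8, 177.4, 65.7]
ee_rot: [0.707, -0.707, 0.0, -0.001]
contact_force: [-0.0, -0.2, 6.1]
gripper_width: 48.7
```

Request:
{"fn": "apply_moves", "kwargs": {
  "steps": [
    {"hand":0,"xyz":[0,0,-0.3],"delta_rot":[0,0,0]},
    {"hand":0,"xyz":[0,0,-1],"delta_rot":[0,0,0]},
    {"hand":0,"xyz":[0,0,-2.2],"delta_rot":[0,0,0]},
    {"hand":0,"xyz":[0,0,-3.8],"delta_rot":[0,0,0]},
    {"hand":0,"xyz":[0,0,-5.4],"delta_rot":[0,0,0]},
    {"hand":0,"xyz":[0,0,-7],"delta_rot":[0,0,0]},
    {"hand":0,"xyz":[0,0,-8.6],"delta_rot":[0,0,0]},
    {"hand":0,"xyz":[0,0,-10.2],"delta_rot":[0,0,0]},
    {"hand":0,"xyz":[0,0,-11.8],"delta_rot":[0,0,0]},
    {"hand":0,"xyz":[0,0,-13],"delta_rot":[0,0,0]},
    {"hand":0,"xyz":[0,0,-13.5],"delta_rot":[0,0,0]},
    {"hand":0,"xyz":[0,0,-13.5],"delta_rot":[0,0,0]}
  ]
}}

```text
clock: 33.32
position: [431.7, 177.5, 201.1]
ee_rot: [0.707, -0.707, 0.0, -0.001]
contact_force: [0.5, 0.3, -1.0]
gripper_width: 48.1
```

```bash
python3 -c "
from h import *
S=get_image('scene')
zoom(S,270,80,400,270,3,'pics/s17.png')
go(477,-309.8,200)
"
```

```text
pos [431.2 177.1 200.1] q [ 0.74  0.16 -0.45 -0.   -0.96  0.83] F [-0.7  0.1 -0.6] w 48.5 t 33.37
shift cm [ 4.869e+01 -4.580e+00 -3.000e-02] rot [-0.     0.001 -0.   ]
```

View pics/s17.png

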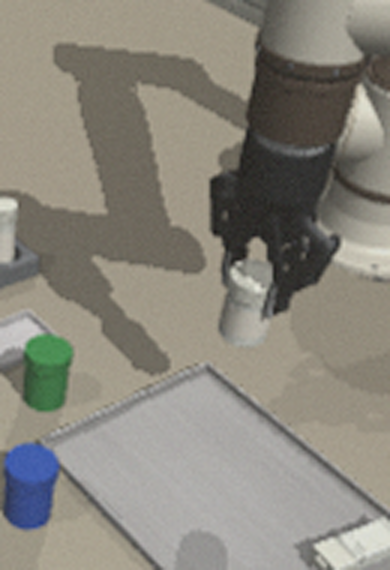

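Request:
{"fn": "apply_moves", "kwargs": {
  "steps": [
    {"hand":0,"xyz":[0.6,-0.1,0],"delta_rot":[0,0,0]},
    {"hand":0,"xyz":[1.8,-0.2,0],"delta_rot":[0,0,0]},
    {"hand":0,"xyz":[3.6,-0.3,0],"delta_rot":[0,0,0]},
    {"hand":0,"xyz":[6,-0.6,0],"delta_rot":[0,0,0]},
    {"hand":0,"xyz":[8.8,-0.8,0],"delta_rot":[0,0,0]},
    {"hand":0,"xyz":[11.8,-1.1,0],"delta_rot":[0,0,0]},
    {"hand":0,"xyz":[14.8,-1.4,0],"delta_rot":[0,0,0]},
    {"hand":0,"xyz":[17.8,-1.7,0],"delta_rot":[0,0,0]},
    {"hand":0,"xyz":[20.8,-2,0],"delta_rot":[0,0,0]},
    {"hand":0,"xyz":[23.8,-2.2,0],"delta_rot":[0,0,0]},
    {"hand":0,"xyz":[26.8,-2.5,0],"delta_rot":[0,0,0]},
    {"hand":0,"xyz":[29.8,-2.8,0],"delta_rot":[0,0,0]}
  ]
}}

```text
clock: 34.37
position: [458.3, -123.2, 199.0]
ee_rot: [-0.707, 0.707, 0.001, -0.001]
contact_force: [1.6, 0.9, -0.0]
gripper_width: 48.3
```

Request:
{"fn": "apply_moves", "kwargs": {
  "steps": [
    {"hand":0,"xyz":[3,-0.3,0],"delta_rot":[0,0,0]},
    {"hand":0,"xyz":[6,-0.6,0],"delta_rot":[0,0,0]},
    {"hand":0,"xyz":[9,-0.8,0],"delta_rot":[0,0,0]},
    {"hand":0,"xyz":[12,-1.1,0],"delta_rot":[0,0,0]},
    {"hand":0,"xyz":[14.6,-1.4,0],"delta_rot":[0,0,0]},
    {"hand":0,"xyz":[16.8,-1.6,0],"delta_rot":[0,0,0]},
    {"hand":0,"xyz":[18.2,-1.7,0],"delta_rot":[0,0,0]},
    {"hand":0,"xyz":[18.8,-1.8,0],"delta_rot":[0,0,0]},
    {"hand":0,"xyz":[18.9,-1.8,0],"delta_rot":[0,0,0]},
    {"hand":0,"xyz":[18.9,-1.8,0],"delta_rot":[0,0,0]},
    {"hand":0,"xyz":[18.9,-1.8,0],"delta_rot":[0,0,0]}
  ]
}}

```text
clock: 35.28
position: [477.3, -309.0, 199.7]
ee_rot: [0.708, -0.707, -0.0, 0.0]
contact_force: [1.0, -0.6, -0.7]
gripper_width: 48.5
```

```bash
python3 -c "
from h import *
S=get_image('scene')
zoom(S,180,50,330,210,4,'pics/s18.png')
go(477,-309.8,69)
for z in (137,26,6): print((proj(S,[477,-309.8,z])-[180,50])*4)
"
```

```text
pos [ 477.4 -308.9  199.9] q [-0.29  0.33 -0.21 -0.   -1.03  1.86] F [-0.2 -0.5 -0.9] w 48.6 t 35.33
shift cm [ 0.1   0.04 13.09] rot [0.    0.    0.001]
[[277.3253111 292.9175099]]
[[276.47062977 392.79754581]]
[[276.32566185 409.73883223]]
```

View pics/s18.png

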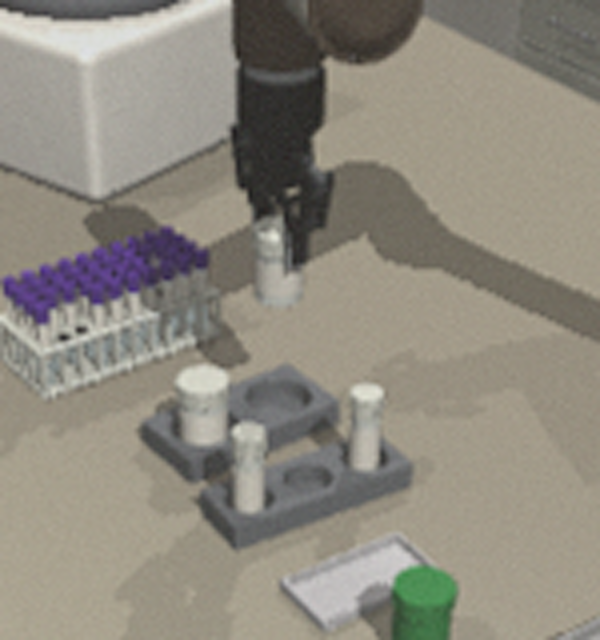

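Request:
{"fn": "apply_moves", "kwargs": {
  "steps": [
    {"hand":0,"xyz":[0,0,0.5],"delta_rot":[0,0,0]},
    {"hand":0,"xyz":[0,0,1.8],"delta_rot":[0,0,0]},
    {"hand":0,"xyz":[0,0,3.6],"delta_rot":[0,0,0]},
    {"hand":0,"xyz":[0,0,5.5],"delta_rot":[0,0,0]},
    {"hand":0,"xyz":[0,0,7.3],"delta_rot":[0,0,0]},
    {"hand":0,"xyz":[0,0,9],"delta_rot":[0,0,0]},
    {"hand":0,"xyz":[0,0,10.4],"delta_rot":[0,0,0]},
    {"hand":0,"xyz":[0,0,11.4],"delta_rot":[0,0,0]},
    {"hand":0,"xyz":[0,0,12.1],"delta_rot":[0,0,0]},
    {"hand":0,"xyz":[0,0,12.5],"delta_rot":[0,0,0]},
    {"hand":0,"xyz":[0,0,12.7],"delta_rot":[0,0,0]},
    {"hand":0,"xyz":[0,0,12.8],"delta_rot":[0,0,0]}
  ]
}}

```text
clock: 36.33
position: [477.8, -309.9, 72.1]
ee_rot: [0.707, -0.707, 0.0, -0.0]
contact_force: [-0.4, -0.1, 0.1]
gripper_width: 48.4
```

Request:
{"fn": "apply_moves", "kwargs": {
  "steps": [
    {"hand":0,"xyz":[0,0,0.1],"delta_rot":[0,0,0]},
    {"hand":0,"xyz":[0,0,0.1],"delta_rot":[0,0,0]},
    {"hand":0,"xyz":[0,0,0.2],"delta_rot":[0,0,0]},
    {"hand":0,"xyz":[0,0,0.2],"delta_rot":[0,0,0]}
  ]
}}

```text
clock: 36.67
position: [477.6, -309.9, 70.1]
ee_rot: [0.707, -0.707, 0.0, -0.0]
contact_force: [-0.0, -1.2, 0.3]
gripper_width: 48.7
```

Request:
{"fn": "apply_moves", "kwargs": {
  "steps": [
    {"hand":0,"xyz":[0,0,0.1],"delta_rot":[0,0,0]},
    {"hand":0,"xyz":[0,0,0.1],"delta_rot":[0,0,0]}
  ]
}}

```text
clock: 36.83
position: [477.5, -309.9, 68.9]
ee_rot: [0.707, -0.707, 0.0, -0.0]
contact_force: [-0.4, 0.1, 0.9]
gripper_width: 48.3
```

Request:
{"fn": "apply_moves", "kwargs": {
  "steps": [
    {"hand":0,"xyz":[0,0,0.1],"delta_rot":[0,0,0]},
    {"hand":0,"xyz":[0,0,0.1],"delta_rot":[0,0,0]}
  ]
}}

```text
clock: 37.0
position: [477.9, -310.0, 68.8]
ee_rot: [0.707, -0.707, 0.0, -0.0]
contact_force: [-0.9, -0.3, 4.3]
gripper_width: 48.3
```

Request:
{"fn": "apply_moves", "kwargs": {
  "steps": [
    {"hand":0.65,"xyz":[0,0,0],"delta_rot":[0,0,0]},
    {"hand":0.75,"xyz":[0,0,0],"delta_rot":[0,0,0]},
    {"hand":0.9,"xyz":[0,0,0],"delta_rot":[0,0,0]},
    {"hand":1,"xyz":[0,0,0],"delta_rot":[0,0,0]},
    {"hand":1,"xyz":[0,0,0],"delta_rot":[0,0,0]},
    {"hand":1,"xyz":[0,0,-0.8],"delta_rot":[0,0,0]},
    {"hand":1,"xyz":[0,0,-2.2],"delta_rot":[0,0,0]},
    {"hand":1,"xyz":[0,0,-4.2],"delta_rot":[0,0,0]},
    {"hand":1,"xyz":[0,0,-6.5],"delta_rot":[0,0,0]},
    {"hand":1,"xyz":[0,0,-8.7],"delta_rot":[0,0,0]},
    {"hand":1,"xyz":[0,0,-10],"delta_rot":[0,0,0]},
    {"hand":1,"xyz":[0,0,-10.3],"delta_rot":[0,0,0]}
  ]
}}

```text
clock: 38.0
position: [479.0, -310.6, 174.5]
ee_rot: [0.707, -0.707, 0.003, -0.001]
contact_force: [0.5, -0.6, -0.1]
gripper_width: 86.0
```

```bash
python3 -c "
from h import *
S=get_image('scene');T=get_image('top')
zoom(S,180,70,330,230,4,'pics/s19.png')
zoom(T,60,240,130,300,9,'pics/t19.png'); zoom(S,360,240,420,290,10,'pics/s19m.png')
go(437.5,364.5,172,-97)
"
```

```text
pos [ 477.7 -309.8  171.7] q [-0.29  0.36 -0.25 -0.   -0.96  1.86] F [-0.   0.  -1.1] w 85.5 t 38.1
shift cm [-6.743e+01  4.010e+00 -6.000e-02] rot [-0.002 -0.     0.122]
```

View pics/s19.png

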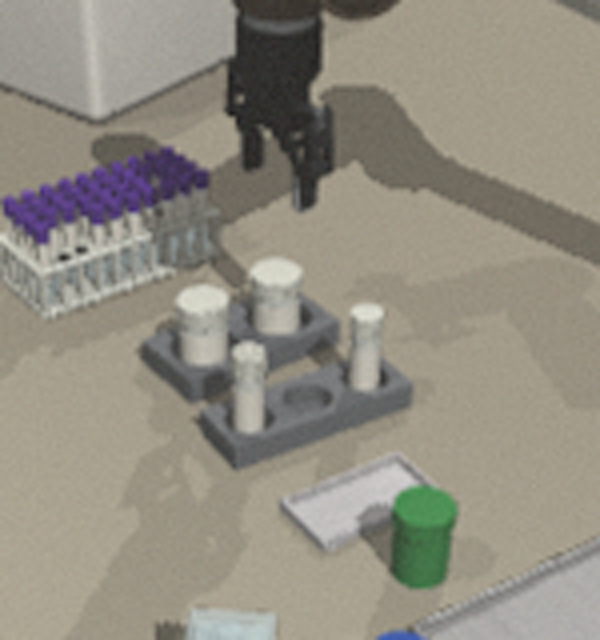

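View pics/t19.png

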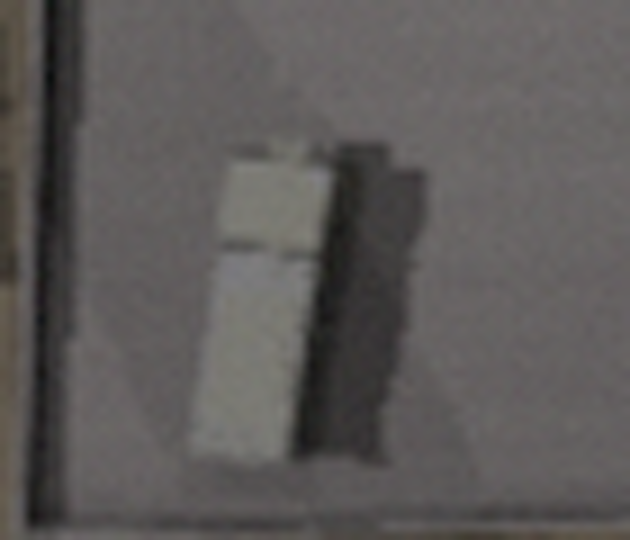

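View pics/s19m.png

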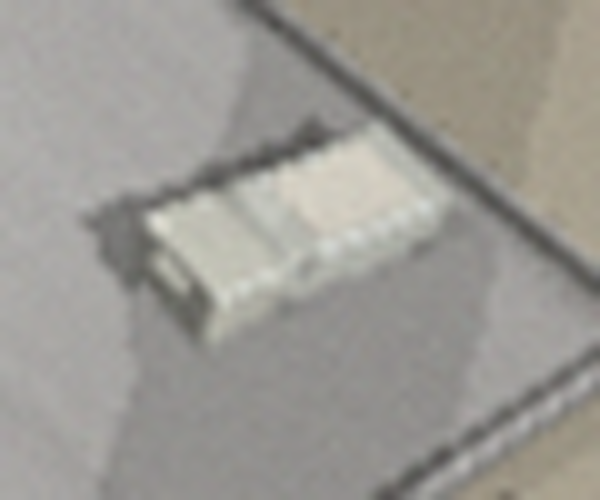

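Run:
```python
from h import *
np.set_printoptions(precision=1,suppress=True)
S=get_image('scene');T=get_image('top')
z=lambda o,k,u:np.array(o)+(np.array(u)+.5)/k-.5
t=[(335,167),(294,462),(190,455),(228,157)]; s=[(147,218),(382,122),(453,196),(220,302)]
X=[]
for a,b in zip(t,s):
    x,e=tri(T,z((60,240),9,a),S,z((360,240),10,b)); X.append(x); print(x,round(e,1),onplane(T,z((60,240),9,a),25),onplane(S,z((360,240),10,b),25))
X=np.array(X); print(X.mean(0)); d=(X[0]+X[3]-X[1]-X[2])/2; print(d,np.degrees(np.arctan2(d[1],d[0])))
Xs=np.array([(onplane(T,z((60,240),9,a),25)+onplane(S,z((360,240),10,b),25))/2 for a,b in zip(t,s)]);print(Xs.mean(0)); d=(Xs[0]+Xs[3]-Xs[1]-Xs[2])/2; print(d,np.degrees(np.arctan2(d[1],d[0])))
# side-edge direction in T
```

```text
[476.4 345.5  22.8] 0.9 [476.8 344.1  25. ] [477.7 346.7  25. ]
[392.3 355.6  21.5] 1.1 [393.2 353.4  25. ] [395.  357.4  25. ]
[396.  384.8  22.1] 1.2 [395.9 383.8  25. ] [399.3 385.7  25. ]
[480.6 376.4  23.1] 0.6 [480.4 375.7  25. ] [482.4 377.1  25. ]
[436.3 365.6  22.3]
[84.3 -9.2  1.2] -6.246699489295914
[437.6 365.5  25. ]
[83.5 -9.2 -0. ] -6.2771459736908914
```

All four vessels stand in their wells (zoom pots (203,325) and (276,295), bottles (248,390) and (366,350)). The mailer's centre is at (437,365.5), its yaw is -6.3° and its top is at about 25 mm. Moving there.

Request:
{"fn": "apply_moves", "kwargs": {
  "steps": [
    {"hand":1,"xyz":[-0.8,0,0],"delta_rot":[0,0,0]},
    {"hand":1,"xyz":[-2.5,0.1,0],"delta_rot":[-0.001,0,0.01]},
    {"hand":1,"xyz":[-5.2,0.3,0],"delta_rot":[-0.002,0,0.02]},
    {"hand":1,"xyz":[-8.6,0.5,0],"delta_rot":[-0.002,0,0.03]},
    {"hand":1,"xyz":[-12.2,0.7,0],"delta_rot":[-0.002,0,0.04]},
    {"hand":1,"xyz":[-15.8,0.9,0],"delta_rot":[-0.002,0,0.05]},
    {"hand":1,"xyz":[-19.4,1.1,0],"delta_rot":[-0.002,0,0.06]},
    {"hand":1,"xyz":[-23,1.4,0],"delta_rot":[-0.002,0,0.07]},
    {"hand":1,"xyz":[-26.6,1.6,0],"delta_rot":[-0.002,0,0.08]},
    {"hand":1,"xyz":[-30.2,1.8,0],"delta_rot":[-0.002,0,0.09]},
    {"hand":1,"xyz":[-33.8,2,0],"delta_rot":[-0.002,0,0.1]},
    {"hand":1,"xyz":[-37.4,2.2,0],"delta_rot":[-0.002,0,0.11]}
  ]
}}

```text
clock: 39.2
position: [454.1, 65.9, 170.0]
ee_rot: [-0.667, 0.745, 0.001, -0.002]
contact_force: [0.6, -0.7, 0.5]
gripper_width: 85.2
```

```bash
python3 -c "
from h import *
go(437,365.5,140,-96.3)
"
```

```text
pos [454.1  65.9 170. ] q [ 0.5   0.19 -0.5  -0.   -0.88  0.96] F [ 0.6 -0.7  0.5] w 85.2 t 39.2
shift cm [-29.59   4.98   2.99] rot [ 0.004 -0.001 -0.   ]
```

Request:
{"fn": "apply_moves", "kwargs": {
  "steps": [
    {"hand":0.8,"xyz":[-3.6,0.6,0],"delta_rot":[0.001,0,0]},
    {"hand":0.8,"xyz":[-7.2,1.2,0],"delta_rot":[0.002,0,0]},
    {"hand":0.8,"xyz":[-10.8,1.8,0.3],"delta_rot":[0.003,0,0]},
    {"hand":0.8,"xyz":[-14.4,2.5,0.8],"delta_rot":[0.003,0,0]},
    {"hand":0.8,"xyz":[-18,3.1,1.3],"delta_rot":[0.003,0,0]},
    {"hand":0.8,"xyz":[-21.4,3.6,1.8],"delta_rot":[0.003,0,0]},
    {"hand":0.8,"xyz":[-24.6,4.2,2.3],"delta_rot":[0.003,0,0]},
    {"hand":0.8,"xyz":[-27.2,4.6,2.7],"delta_rot":[0.003,0,0]},
    {"hand":0.8,"xyz":[-29,4.9,3],"delta_rot":[0.003,0,0]},
    {"hand":0.8,"xyz":[-29.6,5,3],"delta_rot":[0.003,0,0]},
    {"hand":0.8,"xyz":[-29.6,5,3],"delta_rot":[0.003,0,0]},
    {"hand":0.8,"xyz":[-29.6,5,3],"delta_rot":[0.003,0,0]}
  ]
}}

```text
clock: 40.2
position: [437.7, 363.0, 140.4]
ee_rot: [-0.667, 0.745, -0.001, -0.001]
contact_force: [-0.5, -0.6, -0.2]
gripper_width: 67.9
```

```bash
python3 -c "
from h import *
go(437,365.5,34,-96.3)
"
```

```text
pos [437.7 363.  140.4] q [ 0.98  0.4  -0.28  0.   -0.89  0.48] F [-0.5 -0.6 -0.2] w 67.9 t 40.2
shift cm [-0.26  0.1  10.64] rot [-0.    -0.002 -0.   ]
```

Request:
{"fn": "apply_moves", "kwargs": {
  "steps": [
    {"hand":0.8,"xyz":[-0.1,0,0.5],"delta_rot":[0,0,0]},
    {"hand":0.8,"xyz":[-0.2,0,1.8],"delta_rot":[0,0,0]},
    {"hand":0.8,"xyz":[-0.2,0,3.4],"delta_rot":[0,0,0]},
    {"hand":0.8,"xyz":[-0.2,0,5],"delta_rot":[0,0,0]},
    {"hand":0.8,"xyz":[-0.2,0,6.6],"delta_rot":[0,0,0]},
    {"hand":0.8,"xyz":[-0.2,0,8],"delta_rot":[0,0,0]},
    {"hand":0.8,"xyz":[-0.2,0,9.2],"delta_rot":[0,0,0]},
    {"hand":0.8,"xyz":[-0.2,0,10],"delta_rot":[0,0,0]},
    {"hand":0.8,"xyz":[-0.2,0,10.5],"delta_rot":[0,0,0]},
    {"hand":0.8,"xyz":[-0.2,0,10.6],"delta_rot":[0,0,0]},
    {"hand":0.8,"xyz":[-0.2,0,10.6],"delta_rot":[0,0,0]}
  ]
}}

```text
clock: 41.12
position: [438.6, 365.5, 35.0]
ee_rot: [-0.667, 0.745, -0.0, 0.0]
contact_force: [-0.8, 0.1, 0.0]
gripper_width: 68.2
```

```bash
python3 -c "
from h import *
S=get_image('scene')
zoom(S,330,170,440,300,5,'pics/s20.png')
go(437,365.5,34,-96.3)
"
```

```text
pos [438.8 365.8  35.4] q [ 0.98  0.54 -0.37  0.   -0.65  0.48] F [ 0.6  0.7 -0.5] w 67.7 t 41.17
shift cm [0.05 0.17 0.14] rot [-0.002  0.001 -0.   ]
```

View pics/s20.png

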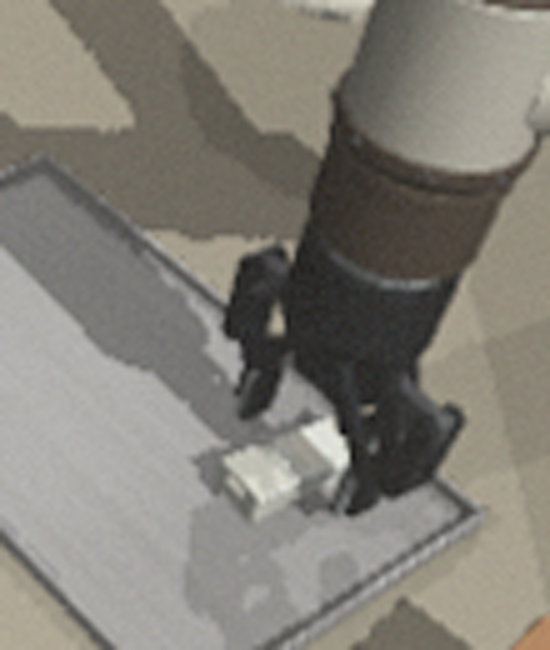

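The fingers straddle the mailer (tips at about (255,405) and (355,505) in the zoom, mailer between them). Closing slowly.

Request:
{"fn": "apply_moves", "kwargs": {
  "steps": [
    {"hand":0.6,"xyz":[0,0.1,0.1],"delta_rot":[0,0,0]},
    {"hand":0.5,"xyz":[0,0.1,0.1],"delta_rot":[0,0,0]},
    {"hand":0.4,"xyz":[0,0.1,0.1],"delta_rot":[0,0,0]},
    {"hand":0.3,"xyz":[0,0.1,0.1],"delta_rot":[0,0,0]},
    {"hand":0.2,"xyz":[0,0.1,0.1],"delta_rot":[0,0,0]},
    {"hand":0.1,"xyz":[0,0.1,0.1],"delta_rot":[0,0,0]},
    {"hand":0,"xyz":[0,0.1,0.1],"delta_rot":[0,0,0]},
    {"hand":0,"xyz":[0,0.1,0.1],"delta_rot":[0,0,0]},
    {"hand":0,"xyz":[0,0.1,0.1],"delta_rot":[0,0,0]},
    {"hand":0,"xyz":[0,0.1,0.1],"delta_rot":[0,0,0]}
  ]
}}

```text
clock: 42.0
position: [437.6, 366.3, 34.6]
ee_rot: [-0.667, 0.745, -0.0, 0.001]
contact_force: [-1.1, -0.4, 5.5]
gripper_width: 30.4
```

Request:
{"fn": "apply_moves", "kwargs": {
  "steps": [
    {"hand":0,"xyz":[0,0,-0.3],"delta_rot":[0,0,0]},
    {"hand":0,"xyz":[0,0,-1],"delta_rot":[0,0,0]},
    {"hand":0,"xyz":[0,0,-2.2],"delta_rot":[0,0,0]},
    {"hand":0,"xyz":[0,0,-3.6],"delta_rot":[0,0,0]},
    {"hand":0,"xyz":[0,0,-5],"delta_rot":[0,0,0]},
    {"hand":0,"xyz":[0,0,-6.5],"delta_rot":[0,0,0]},
    {"hand":0,"xyz":[0,0,-8],"delta_rot":[0,0,0]},
    {"hand":0,"xyz":[0,0,-9.5],"delta_rot":[0,0,0]},
    {"hand":0,"xyz":[0,0,-11],"delta_rot":[0,0,0]},
    {"hand":0,"xyz":[0,0,-12.2],"delta_rot":[0,0,0]},
    {"hand":0,"xyz":[0,0,-12.5],"delta_rot":[0,0,0]},
    {"hand":0,"xyz":[0,0,-12.5],"delta_rot":[0,0,0]}
  ]
}}

```text
clock: 43.0
position: [437.5, 366.2, 159.9]
ee_rot: [-0.667, 0.745, -0.0, 0.001]
contact_force: [0.2, 0.2, -0.0]
gripper_width: 30.5
```

```bash
python3 -c "
from h import *
S=get_image('scene')
zoom(S,330,130,440,280,4,'pics/s21.png')
go(550,-57,160,-89)
"
```

```text
pos [437.1 365.7 158.8] q [ 0.98  0.38 -0.26  0.   -0.93  0.48] F [-0.1 -0.5 -0.3] w 30.3 t 43.05
shift cm [ 40.78 -15.87  -0.11] rot [-0.001  0.    -0.128]
```

View pics/s21.png

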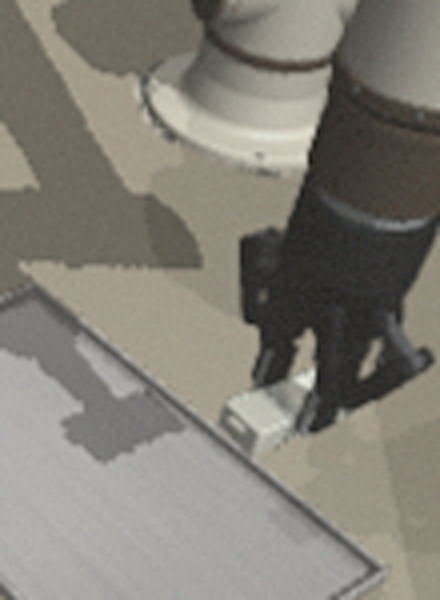

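Run:
```python
from h import *
np.set_printoptions(precision=1,suppress=True)
S=get_image('scene');T=get_image('top')
z=lambda o,k,u:np.array(o)+(np.array(u)+.5)/k-.5
for u in((283,500),(330,549),(399,456)): print(onplane(S,z((180,70),4,u),10))
def poly(c,yaw,h,w,l):
    a=np.radians(yaw);r=np.array([[np.cos(a),-np.sin(a)],[np.sin(a),np.cos(a)]])
    return np.c_[(np.array([[l,w],[l,-w],[-l,-w],[-l,w]])/2)@r.T+c,np.full(4,h)]
for n,p,(x0,y0,x1,y1) in(("S",S,(240,170,310,220)),("T",T,(225,190,275,265))):
    k=10 if n=="S" else 8
    im=cv2.resize(p["frame"][y0:y1,x0:x1],None,fx=k,fy=k,interpolation=cv2.INTER_CUBIC)
    if n=="T": im=cv2.convertScaleAbs(im,alpha=1.6)
    cv2.imwrite(f"pics/tray{n}_raw.png",im.copy())
    q=((proj(p,poly([550,-55],0.9,10,66,124))-[x0,y0]+.5)*k-.5).round().astype(np.int32)
    cv2.polylines(im,[q],True,(0,0,255),1); cv2.imwrite(f"pics/tray{n}.png",im)
```

```text
[611.1 -83.4  10. ]
[610.6 -11.1  10. ]
[491.7 -81.3  10. ]
```

View pics/trayS.png

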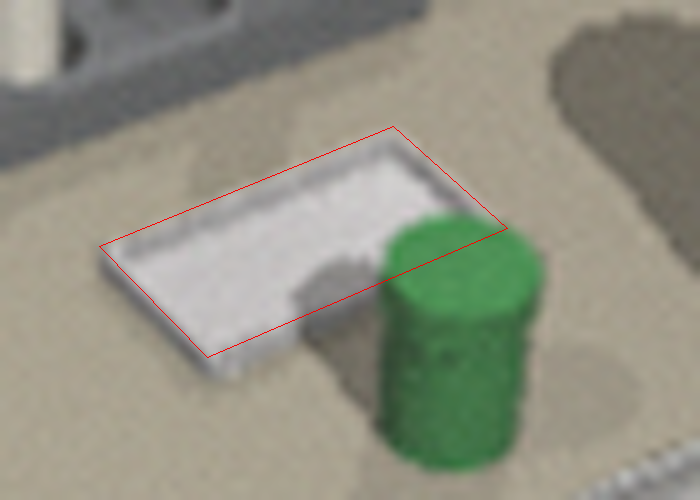

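View pics/trayT.png

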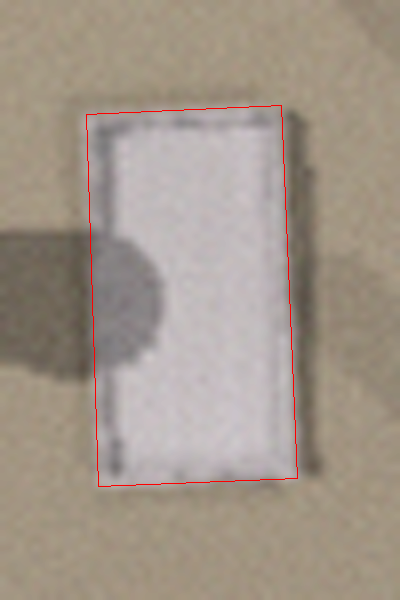

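```bash
python3 -c "
from h import *
go(550,-54.5,160,-89.1)"
```

```text
pos [436.8 365.4 157.9] q [ 0.98  0.38 -0.26  0.   -0.93  0.48] F [-0.4 -0.3 -0.4] w 30.1 t 43.15
shift cm [ 40.49 -15.86  -0.15] rot [ 0.    -0.002 -0.126]
```

Request:
{"fn": "apply_moves", "kwargs": {
  "steps": [
    {"hand":0,"xyz":[0.6,-0.2,0],"delta_rot":[0,0,0]},
    {"hand":0,"xyz":[1.8,-0.7,0],"delta_rot":[0,0,-0.01]},
    {"hand":0,"xyz":[3.6,-1.4,0],"delta_rot":[0,0,-0.02]},
    {"hand":0,"xyz":[6,-2.4,0],"delta_rot":[0,0,-0.03]},
    {"hand":0,"xyz":[8.8,-3.4,0],"delta_rot":[0,0,-0.04]},
    {"hand":0,"xyz":[11.6,-4.5,0],"delta_rot":[0,0,-0.05]},
    {"hand":0,"xyz":[14.4,-5.6,0],"delta_rot":[0,0,-0.06]},
    {"hand":0,"xyz":[17.2,-6.7,0],"delta_rot":[0,0,-0.07]},
    {"hand":0,"xyz":[20,-7.8,0],"delta_rot":[0,0,-0.08]},
    {"hand":0,"xyz":[22.8,-8.9,0],"delta_rot":[0,0,-0.1]},
    {"hand":0,"xyz":[25.6,-10,0],"delta_rot":[0,0,-0.12]},
    {"hand":0,"xyz":[28.4,-11.1,0],"delta_rot":[0,0,-0.126]}
  ]
}}

```text
clock: 44.15
position: [516.1, 69.5, 158.4]
ee_rot: [0.713, -0.701, 0.0, 0.0]
contact_force: [-0.3, 1.0, -0.4]
gripper_width: 30.3
```

```bash
python3 -c "
from h import *
go(550,-54.5,160,-89.1)"
```

```text
pos [516.1  69.5 158.4] q [ 0.45  0.3  -0.38  0.   -0.89  1.14] F [-0.3  1.  -0.4] w 30.3 t 44.15
shift cm [12.46 -3.18 -0.15] rot [ 0.    -0.001  0.001]
```

Request:
{"fn": "apply_moves", "kwargs": {
  "steps": [
    {"hand":0,"xyz":[2.8,-0.7,0],"delta_rot":[0,0,0]},
    {"hand":0,"xyz":[5.6,-1.4,0],"delta_rot":[0,0,0]},
    {"hand":0,"xyz":[8.2,-2.1,0],"delta_rot":[0,0,0]},
    {"hand":0,"xyz":[10.4,-2.7,0],"delta_rot":[0,0,0]},
    {"hand":0,"xyz":[11.9,-3,0],"delta_rot":[0,0,0]},
    {"hand":0,"xyz":[12.4,-3.2,0],"delta_rot":[0,0,0]},
    {"hand":0,"xyz":[12.4,-3.2,0],"delta_rot":[0,0,0]},
    {"hand":0,"xyz":[12.4,-3.2,0],"delta_rot":[0,0,0]},
    {"hand":0,"xyz":[12.4,-3.2,0],"delta_rot":[0,0,0]}
  ]
}}

```text
clock: 44.9
position: [550.2, -51.4, 158.8]
ee_rot: [0.713, -0.701, 0.0, -0.0]
contact_force: [1.0, 0.4, -0.7]
gripper_width: 30.3
```

```bash
python3 -c "
from h import *
S=get_image('scene')
zoom(S,220,110,330,230,5,'pics/s22.png')
go(550,-54.5,36,-89.1)
for z in (149,127,4): print((proj(S,[550,-54.5,z])-[220,110])*5)"
```

```text
pos [550.2 -51.2 159. ] q [ 0.2   0.35 -0.3   0.   -0.92  1.39] F [ 0.2  1.3 -1.2] w 30.5 t 44.95
shift cm [ 0.33  0.04 12.3 ] rot [-0.001 -0.     0.002]
[[259.74932772 249.51208659]]
[[258.10880681 277.67455382]]
[[249.6275276  423.27083812]]
```

View pics/s22.png

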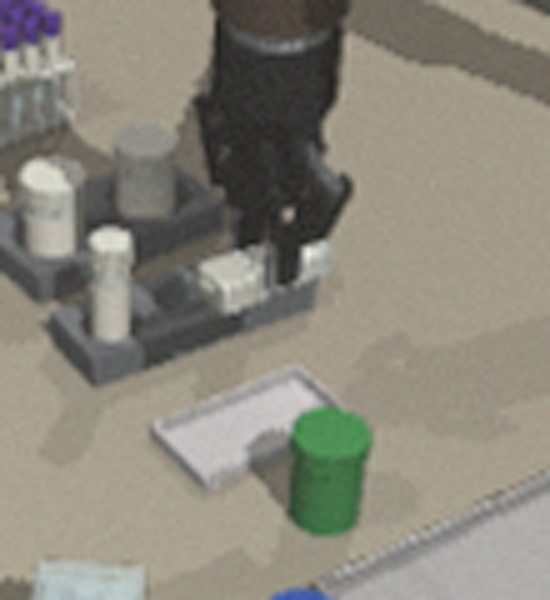

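Request:
{"fn": "apply_moves", "kwargs": {
  "steps": [
    {"hand":0,"xyz":[0.1,0,0.5],"delta_rot":[0,0,0]},
    {"hand":0,"xyz":[0.3,0,1.8],"delta_rot":[0,0,0]},
    {"hand":0,"xyz":[0.3,0,3.4],"delta_rot":[0,0,0]},
    {"hand":0,"xyz":[0.3,0,5],"delta_rot":[0,0,0]},
    {"hand":0,"xyz":[0.3,0,6.6],"delta_rot":[0,0,0]},
    {"hand":0,"xyz":[0.3,0,8],"delta_rot":[0,0,0]},
    {"hand":0,"xyz":[0.3,0,9.3],"delta_rot":[0,0,0]},
    {"hand":0,"xyz":[0.3,0,10.4],"delta_rot":[0,0,0]},
    {"hand":0,"xyz":[0.3,0,11.2],"delta_rot":[0,0,0]},
    {"hand":0,"xyz":[0.3,0,11.7],"delta_rot":[0,0,0]},
    {"hand":0,"xyz":[0.3,0,11.9],"delta_rot":[0,0,0]},
    {"hand":0,"xyz":[0.3,0,12],"delta_rot":[0,0,0]}
  ]
}}

```text
clock: 45.95
position: [550.8, -54.8, 39.0]
ee_rot: [0.713, -0.701, 0.0, -0.0]
contact_force: [-0.1, -1.0, 0.4]
gripper_width: 30.2
```

```bash
python3 -c "
from h import *
S=get_image('scene')
zoom(S,220,110,330,230,5,'pics/s23.png')
go(550,-54.5,36,-89.1)"
```

```text
pos [550.9 -54.8  39.2] q [ 0.19  0.51 -0.42  0.   -0.64  1.39] F [-0.7  0.6 -0.4] w 30.1 t 46.0
shift cm [-0.03  0.09  0.32] rot [-0.001 -0.     0.001]
```

View pics/s23.png

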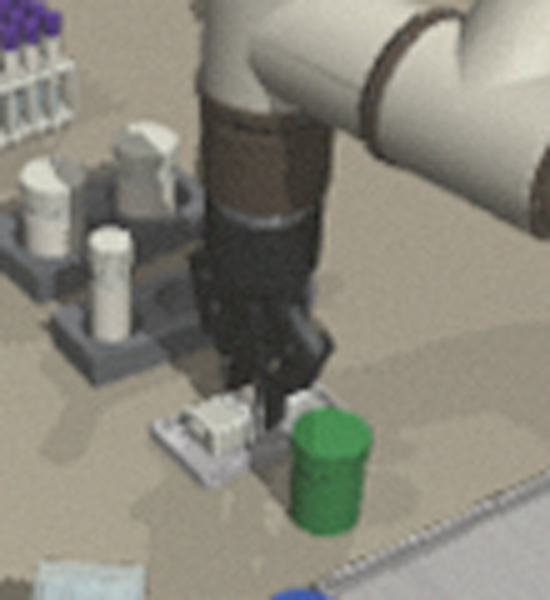

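Request:
{"fn": "apply_moves", "kwargs": {
  "steps": [
    {"hand":0,"xyz":[0,0,0.1],"delta_rot":[0,0,0]},
    {"hand":0,"xyz":[0,0,0.2],"delta_rot":[0,0,0]},
    {"hand":0,"xyz":[0,0,0.3],"delta_rot":[0,0,0]},
    {"hand":0,"xyz":[0,0,0.3],"delta_rot":[0,0,0]}
  ]
}}

```text
clock: 46.33
position: [550.7, -55.0, 36.2]
ee_rot: [0.713, -0.701, 0.001, -0.0]
contact_force: [0.2, -0.6, -0.9]
gripper_width: 30.2
```

Request:
{"fn": "apply_moves", "kwargs": {
  "steps": [
    {"hand":0,"xyz":[0,0,0.1],"delta_rot":[0,0,0]},
    {"hand":0,"xyz":[0,0,0.1],"delta_rot":[0,0,0]}
  ]
}}

```text
clock: 46.5
position: [550.9, -55.0, 35.7]
ee_rot: [0.713, -0.701, 0.001, -0.0]
contact_force: [-1.2, 0.6, 3.2]
gripper_width: 30.4
```

Contact came at the predicted height (35.7 mm). Releasing with a limited opening because the green pot stands close by.

Request:
{"fn": "apply_moves", "kwargs": {
  "steps": [
    {"hand":0.45,"xyz":[0,0,0],"delta_rot":[0,0,0]},
    {"hand":0.5,"xyz":[0,0,0],"delta_rot":[0,0,0]},
    {"hand":0.58,"xyz":[0,0,0],"delta_rot":[0,0,0]},
    {"hand":0.6,"xyz":[0,0,0],"delta_rot":[0,0,0]},
    {"hand":0.6,"xyz":[0,0,-0.2],"delta_rot":[0,0,0]},
    {"hand":0.6,"xyz":[0,0,-0.9],"delta_rot":[0,0,0]},
    {"hand":0.6,"xyz":[0,0,-2.2],"delta_rot":[0,0,0]},
    {"hand":0.6,"xyz":[0,0,-4.2],"delta_rot":[0,0,0]},
    {"hand":0.6,"xyz":[0,0,-6.5],"delta_rot":[0,0,0]},
    {"hand":0.6,"xyz":[0,0,-9],"delta_rot":[0,0,0]},
    {"hand":0.6,"xyz":[0,0,-11],"delta_rot":[0,0,0]},
    {"hand":0.6,"xyz":[0,0,-13],"delta_rot":[0,0,0]}
  ]
}}

```text
clock: 47.5
position: [550.6, -55.0, 167.2]
ee_rot: [0.713, -0.701, 0.001, -0.001]
contact_force: [1.0, 0.6, -1.4]
gripper_width: 51.2
```

```bash
python3 -c "
from h import *
go(400,130,250,-89.1)"
```

```text
pos [550.6 -55.  167.2] q [ 0.19  0.34 -0.29  0.   -0.93  1.39] F [ 1.   0.6 -1.4] w 51.2 t 47.5
shift cm [-18.74  14.74  -8.32] rot [-0.002 -0.     0.001]
```

Request:
{"fn": "apply_moves", "kwargs": {
  "steps": [
    {"hand":0.6,"xyz":[0,0,-1],"delta_rot":[0,0,0]},
    {"hand":0.6,"xyz":[-1.5,0.8,-2.5],"delta_rot":[0,0,0]},
    {"hand":0.6,"xyz":[-4,2.2,-4],"delta_rot":[0,0,0]},
    {"hand":0.6,"xyz":[-7,4,-5],"delta_rot":[0,0,0]},
    {"hand":0.6,"xyz":[-10,5.8,-6],"delta_rot":[0,0,0]},
    {"hand":0.6,"xyz":[-13,7.6,-7],"delta_rot":[0,0,0]},
    {"hand":0.6,"xyz":[-16,9.4,-7.5],"delta_rot":[0,0,0]},
    {"hand":0.6,"xyz":[-19,11.2,-8],"delta_rot":[0,0,0]},
    {"hand":0.6,"xyz":[-22,12.6,-8],"delta_rot":[0,0,0]},
    {"hand":0.6,"xyz":[-24.5,13,-8],"delta_rot":[0,0,0]},
    {"hand":0.6,"xyz":[-26,13,-8],"delta_rot":[0,0,0]},
    {"hand":0.6,"xyz":[-26,13,-8],"delta_rot":[0,0,0]}
  ]
}}

```text
clock: 48.5
position: [416.3, 205.2, 245.0]
ee_rot: [0.714, -0.7, 0.0, -0.001]
contact_force: [-0.8, -0.3, -0.4]
gripper_width: 51.4
```

Run:
```python
from h import *
np.set_printoptions(precision=1,suppress=True)
go(400,130,250,-89.1)
S=get_image('scene');T=get_image('top')
zoom(S,170,90,330,230,5,'pics/s24.png'); zoom(T,190,180,380,285,4,'pics/t24.png'); cv2.imwrite('pics/t24f.png',T["frame"])
for l in("bottle_a","pot_a","mailer","slide_tray","tube_rack","stain_jar"):
    for n,p in(("S",S),("T",T)):
        print(l,n,[(np.round(r["xyz"],0),round(r["confidence"],2)) for r in nets.pinpoint(p,l)])
```

```text
pos [416.3 205.2 245. ] q [ 0.8  0.1 -0.4  0.  -1.1  0.8] F [-0.8 -0.3 -0.4] w 51.4 t 48.5
shift cm [ 7.5  1.8 -0.5] rot [-0.  0.  0.]
bottle_a S [(array([ 461., -181.,    6.]), 0.69), (array([ 587., -182.,    4.]), 0.47)]
bottle_a T [(array([ 587., -179.,    8.]), 0.71), (array([ 464., -182.,    6.]), 0.5)]
pot_a S [(array([ 590., -177.,    4.]), 0.71), (array([554.,  39.,  -0.]), 0.61), (array([ 563., -305.,    4.]), 0.6), (array([667., 159.,  -2.]), 0.58), (array([ 479., -313.,   11.]), 0.55)]
pot_a T [(array([ 565., -307.,    6.]), 0.94), (array([552.,  38.,  -1.]), 0.87), (array([ 483., -312.,    4.]), 0.77), (array([667., 163.,  -3.]), 0.61)]
mailer S [(array([552., -57.,   2.]), 0.76), (array([ 562., -310.,    5.]), 0.66), (array([ 479., -310.,   11.]), 0.27), (array([ 520., -308.,    1.]), 0.17)]
mailer T [(array([549., -59.,   0.]), 0.81)]
slide_tray S [(array([548., -58.,   0.]), 0.76)]
slide_tray T [(array([549., -53.,   2.]), 0.95), (array([547., -60.,   3.]), 0.56)]
tube_rack S [(array([ 557., -511.,    1.]), 0.9)]
tube_rack T [(array([ 556., -512.,    2.]), 0.71)]
stain_jar S [(array([769.,  96.,  -2.]), 0.82)]
stain_jar T [(array([770., 100.,   4.]), 0.66), (array([ 525., -182.,    2.]), 0.61), (array([549., -55.,   3.]), 0.52), (array([ 555., -508.,    5.]), 0.5)]
```

View pics/s24.png

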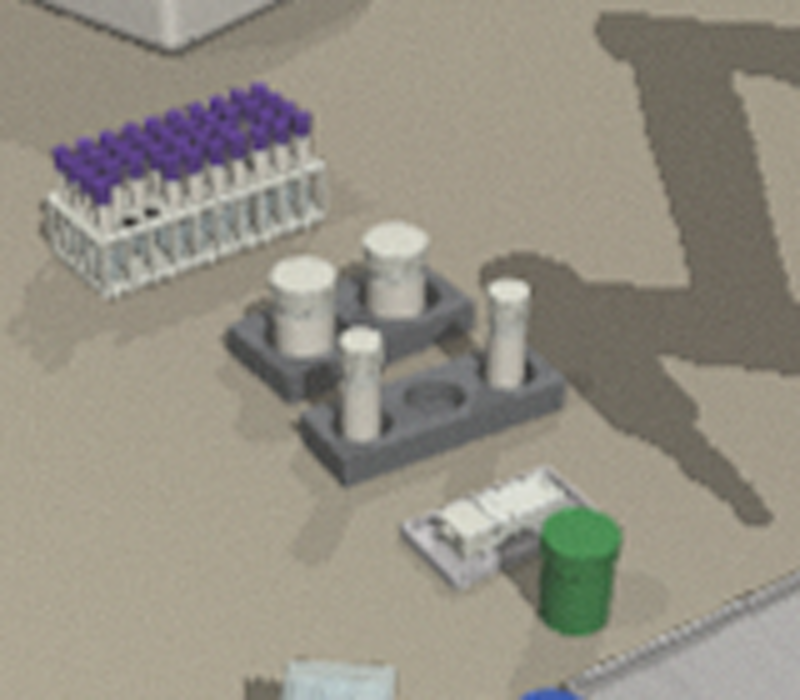

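View pics/t24.png

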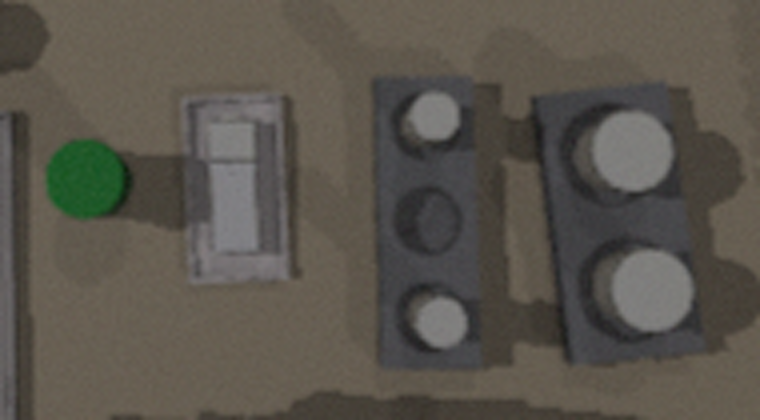

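View pics/t24f.png

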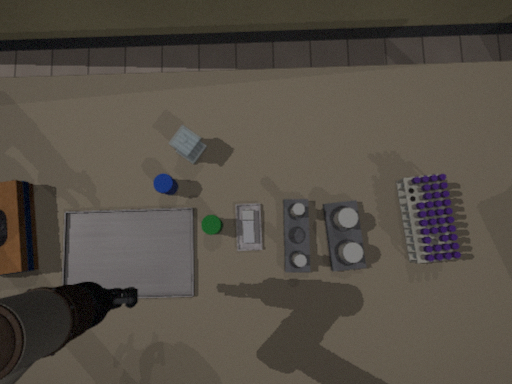

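The final views show both bottles in the end wells, both pots in their wells and the mailer inside the tray. The bystanders and look-alikes have not moved. One height check on the caps before handing in.

Run:
```python
from h import *
np.set_printoptions(precision=1,suppress=True)
S=get_image('scene');T=get_image('top')
z=lambda o,k,u:np.array(o)+(np.array(u)+.5)/k-.5
for n,a,b in(("b+",(434,116),(362,342)),("b-",(440,322),(509,290)),("p+",(633,151),(304,275)),("p-",(652,291),(396,240))):
    print(n,tri(T,z((190,180),4,a),S,z((170,90),5,b)))
s=telemetry.read_state(); print(s["clock"],s["contact_force"])
workorder.job_done()
```

```text
b+ (array([ 586.6, -180.3,   94.8]), np.float64(0.9332165635188695))
b- (array([ 463.6, -179.1,   97.1]), np.float64(0.5108191018470046))
p+ (array([ 563.2, -305. ,   73.5]), np.float64(0.8265973118379831))
p- (array([ 477.5, -311.9,   73.6]), np.float64(0.05950667051637079))
49.3 [ 0.4 -0.2 -0.3]
the job is handed in; nothing more can be done
```

I handed the job in at 49.3 s. Both bottles stand in the end wells of the bottle rack, both pots stand in the pot rack, and the mailer lies flat in the aluminium tray.

- **Order:** I placed the bottles first, then the pots, then the mailer. Each was lowered until it touched its floor at the expected height, and the contact force stayed under 9 N.
- **Heights:** The cap tops measure 94.8 and 97.1 mm for the bottles (98 expected) and 73.5 and 73.6 mm for the pots (76 expected). These read 1–3 mm low. The cameras read 2–4 mm low in the same way before anything was moved, so I take the four to be seated.
- **Bystanders:** In the final pictures nothing has tipped. The tube rack, staining jar and the blue and green look-alikes are where they were, within the networks' scatter of about 4 mm.
- **Disagreements:** The two cameras differed by 3–10 mm on the slide tray's y position, so I used a middle value. The final top view shows the mailer inside the rim. A few of the networks' last reports were false, such as a pot reported where a bottle stands and a mailer reported on the pot rack. I set these aside against the pictures.

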